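# Load a desiccant jar into a lift-and-slide dry box and hasp it shut

### The arm

A 6-joint arm with a two-finger parallel gripper is mounted at the origin on a cart in front of the work surface, level with it; the furniture and walls round the work are solid. World frame = base frame: x ahead of the robot, y to its left, z up, the work surface at z = 0. Lengths are in m, angles in rad, forces in N, time in s.
With the tool pointing down it reaches from about 0.375 to 0.975 m from the base axis. Payload 3.8 kg.
Tool frame: the origin (TCP) lies between the finger pads; the fingertips stand ahead of it and the grasp point (between the pads) lies 11 mm behind it (arm.nose_length is the z of the fingertips in the tool frame, in m); z points along the fingers, x is the direction in which the jaws open and shut, and the axes are right-handed (so a half turn about z gives the same grasp; the last joint's range is limited). The gripper opens to 85 mm and grips with 20 to 120 N. Pads are 22 mm wide; open, the fingers measure 114 mm over their backs; the gripper's body (76 mm by 85 mm) begins 54 mm behind the grasp point. The pads swing forward as they close: fully open they stand 13 mm farther back than shut.
Start: joints at [-1.252, 0.264, 1.604, -0, 1.274, -0.037], TCP at [0.235, -0.633, 0.239] pointing down, gripper open.
Joint ranges: [-2.63, 2.63], [-0.94, 2.18], [0.31, 2.57], [-1.31, 4.45], [0, 2.66], [-2.55, 2.55]. Speed limits (rad/s): [2.57, 2.57, 3.14, 3.14, 3.14, 3.14].

### API

Orientations are given as a unit quaternion [w, x, y, z].
In Python, from workcell import arm, eyes, job gives the robot as it stands.
- The arm moves only by the tool drive_tool, never from a script. Its argument "targets" is a list that holds one entry, the list of rows, each a list of 6 numbers: the shift along the world's x, y, z as a fraction of full scale, then the turn, a rotation vector about the world's x, y, z as a fraction of full scale. A call has 1 to 10 rows; each row shifts and turns the pose as measured when the row begins; what a row does not reach is not made up. Full scale, the value 1, is 0.03 m for a shift and 360 degrees for a turn. A row lasts 1/10 s, in which the tool goes at most 50 mm and 8.59 degrees, less where a joint would pass 70% of its speed; a pose out of reach is approached as far as the arm can. A call with a number of a shift or a turn outside -1 to 1 is refused whole. A call with a gripper value outside its range is refused whole. "fingers" is the closure, from 0 (fully open) to 1 (shut), set as the call begins (left out, the last holds). The fingers move at their own pace and stop on an object; "newtons" is the grip in N (left out, the last holds). Time passes only in rows, so rows that do not move let the fingers close. It gives the time, the measured TCP pose, the force and the opening at its end, in the units of the state.
- arm.sense(): the state, without advancing time (a new reading comes with each control period).
- eyes.read_camera(name): name is "scene" or "top"; returns the picture (384x512x3 uint8, red, green, blue); there is no depth.
- eyes.camera_info(name): a dict with "fx", "fy", "cx", "cy" (pixels), "k1" (the pictures are not rectified: a ray, as slopes to the right and down, at radius r is drawn at 1 + k1 r^2 times it, then the intrinsics apply), "R" (3x3) and "t" (3): a world point X has camera coordinates R X + t. Camera axes: x right, y down, z forward; pixel columns grow to the right and rows downward; lengths in m; the calibration is good to about 2 mm. A picture is of the moment at which its call begins. camera_info takes no time and is no camera call.
- job.finish_job(): hands the job in, once; it reports no verdict.
Trained networks look in the newest picture that a camera, given by its name, has taken for a name from the list of things; names that differ only in an ending like _2 or _b are one class to them, and where a whole thing is asked for, a point or a joint stands for the part that bears it (a point fixed in the world has none). Each returns a list of dicts, best first, with "score" (0 to 1); they miss things now and then, are a little off and sometimes report something else, mostly with a low value. They report only what shows in the picture. A call takes as long as a camera call. They do not tell look-alikes from the thing itself.
- eyes.search_frame(camera, label): "box" ([centre column, centre row, width, height] in pixels, round what is visible of it).
- eyes.outline_of(camera, label): "region" (384x512 bool, what is visible of it) and "box" ([centre column, centre row, width, height] in pixels, round what is visible of it).
- eyes.place_of(camera, label): "xy" ([column, row] in pixels: a listed point, or the origin of a listed thing).
The state is a dict: "time_s": time; "joint_positions": joint angles; "qvel": joint speeds; "tau": joint torques, N m; "eef_pos": TCP position; "eef_rot": TCP orientation; "ft_force": force on the tool from outside, world axes, zero at the start; "ft_torque": the same for the moment, N m; "width": opening from 0.0 (shut) to 1.0 (fully open).
Only numpy, scipy, OpenCV 4.12 (cv2) and the standard library are available. Lean on these libraries where they do the work, as an engineer would, in place of code of your own. Each camera call takes 0.05 s, during which the arm holds its last target.

### The job

Put the blue-capped jar of desiccant into the dry box and close the box up again: swing the hasp right back off its staple, lift the hatch off its seat and slide it aside along its channels, and set the jar upright in the well without dropping it. Then slide the hatch back until it sits fully home on its seat and swing the hasp down flat over the staple again, leaving the other things on the bench where they are.

Things in the scene. Friction and masses are not known exactly. Their poses are not given: they have to be found in the camera images.
- dry_box: White bench-top dry box, fixed, 160 (x) x 338 (y) x 107 mm high, dial on its -x face. Origin on the bench under it; own frame in mm: ends at y -166 and 172; well mouth x -52..52, y -139..-9, floor z 6, rim and flat deck z 84 on to y 164. C-channels along y at x +-57..75, top z 107, lap over the hatch's long edges: it can only rise 12 mm and slide along y. End stops: z 107 at y -156, z 94 at y 164.
- well_floor (a point): Centre of the well's floor (box frame 0, -74, 6). The well is 104 (x) x 130 (y) mm and 78 mm deep; the jar standing in it clears the closed hatch by 7 mm.
- hasp (a joint): Steel hasp strap hinged on the -y end of the box about the box's x. 0 = flat over the hatch, slot over the staple; grows as its free end swings up and over the end of the box; 1.57 = upright (then reaching z 186 in the box frame), 1.95 = stop, leaning outward. Stiff hinge (0.04 N m, under 1 N at the lip square to the strap): it stays where it is left. Starts at 0 to 0.1.
- hasp_hinge (a point): Middle of the hasp's hinge axis (box frame 0, -160, 96). The strap, on the box's mid-line, is 40 mm wide (x), 3 mm thick and runs 75 mm from the axis, then turns up into the lip. Its slot, 24 (x) x 14 mm, is centred 32 mm from the axis. Lying flat it is 2.5 mm above the hatch plate. To close it, push from outside past upright, then press down between staple and lip.
- hasp_lip (a point): Rolled edge (6 mm thick) of the hasp's turned-up, outward-leaning end: 87.5 mm from the hinge along the strap, 19.5 mm above it; the lip (40 mm wide) starts at 75 mm. To open: go under it from the handle's side (51 mm free) with closed fingers tilted some 35 deg toward the hinge, or hold its 40 mm width, and follow its arc about the hinge; a plain sideways push on the flat-lying hasp jams.
- hatch: Loose hatch: blue frame, clear pane, 130 (x) x 160 (y) x 8 mm, 0.28 to 0.44 kg; origin: plate centre, underside; axes as the box's. A black gasket plug 5 mm deep, 99 x 125 mm, below it fills the well's mouth with 2.5 mm play. Seated: box frame (0, -74, 84). Lift it 7 to 11 mm to free the plug, slide it to +y; parked clear of the well: (0, 80, 89), plug resting on the deck.
- hatch_handle (a point): Centre of the grip bar of the hatch's black bridge handle: bar 84 mm along x, 12 mm wide (y), 12 mm high, posts at x +-37, 20 mm free below it. It is 62 mm to +y of the hatch's centre, 34 mm above the plate's underside. Hatch seated: box frame (0, -12, 118); parked: (0, 142, 123).
- staple (a point): Top of the steel staple on the hatch: a U 16 mm wide (x), 4.4 mm thick, standing 16 mm above the plate, 116 mm to -y of the handle. It goes through the hasp's slot.
- jar_center (a point): Centre, half-way up, of the loose desiccant jar: white body, blue screw cap, 62 mm diameter (cap 63), 66 mm tall, 0.08 to 0.15 kg, upright on the bench left or right of the box; z is its axis.
- jar: The same jar; origin at the centre of its underside.
- amber_bottle: Brown bottle with black cap, 52 mm diameter, 96 mm tall, origin at its foot; on the other side of the box from the jar. Bystander.
- beaker: Glass beaker, 45 mm diameter, 58 mm tall, origin at its foot, left of the box. Bystander.
- die: Steel pellet die body, 38 mm diameter, 36 mm tall, origin at its foot, right of the box. Bystander.
- logbook: Dark green logbook with a blue pen on it, 106 x 150 x 22 mm, origin under its centre, behind the box. Bystander.
Mind the look-alikes: they are no part of the job. Leave any orange look-alike of the hatch alone.

How it is judged:
By the outcome, as a careful person would: the job done as asked, in the order asked, and still so for the second after the job is handed in, with the robot touching nothing.
It also fails if it takes over 70 s, if anything falls off the work surface, if the arm or the gripper's body presses on something with over 40 N, if the wrist force passes 120 N, or if a joint passes its speed limit or range.

## Working session

There is one attempt and no reset: what is moved stays moved. The work goes in short steps, Python scripts to look and compute and a tool call to move; the robot and the scene stay as the last step left them, time stands still between calls to the robot, and variables do not carry over. Pictures are saved under pics/ and viewed, and the job is handed in when it is done.

Besides the shell and the picture viewer there is one more tool, called after "Call:" by a JSON object that holds its "fn" and its "kwargs", one argument or row to a line. drive_tool: Moves the arm, as the interface text tells. Shift numbers are shares of 0.03 m and turn numbers shares of 360 degrees, none past 1 either way. Its arguments: {"type":"object","properties":{"targets":{"type":"array","items":{"type":"array","items":{"type":"array","items":{"type":"number","minimum":-1,"maximum":1}}}},"fingers":{"type":"number"},"newtons":{"type":"number"}},"required":["targets"]}

```bash
ls; mkdir -p pics
python3 - <<'E'
from workcell import arm, eyes, job
import cv2,numpy as np
print(arm.sense(), arm.nose_length)
for c in ("scene","top"):
    im=eyes.read_camera(c); cv2.imwrite(f"pics/{c}0.png",cv2.resize(im[:,:,::-1],(800,600),interpolation=cv2.INTER_CUBIC))
    print(c,eyes.camera_info(c))
E
```

```text
pics
{'time_s': 0.0, 'joint_positions': array([-1.25186740e+00,  2.64748943e-01,  1.60536737e+00,  2.10863201e-05,
        1.27371487e+00, -3.69020666e-02]), 'qvel': array([-0.00022419, -0.00059545, -0.00037224,  0.00068166, -0.00111211,
       -0.00128554]), 'tau': array([ 7.97429166e-04, -5.15115845e+01, -3.67314434e+01, -2.51757058e-05,
        1.30135237e-02, -1.25255130e-05]), 'eef_pos': array([ 0.23492858, -0.63203608,  0.23796844]), 'eef_rot': array([-6.80404505e-04,  8.21085234e-01, -5.70804507e-01, -8.88761240e-04]), 'ft_force': array([-0.85862147, -0.18242156, -0.94907912]), 'ft_torque': array([-0.00487867,  0.04339192, -0.0324636 ]), 'width': 1.0033765281050024} 0.008
scene {'fx': 415.23680730898894, 'fy': 415.23680730898894, 'cx': 252.34156226922195, 'cy': 190.93361022664124, 'k1': -0.09316735621743052, 'R': array([[-0.69531166, -0.71851698, -0.01658422],
       [-0.31459097,  0.32501585, -0.89185045],
       [ 0.64619983, -0.61489677, -0.45202627]]), 't': array([0.33134602, 0.30064441, 0.91119251])}
top {'fx': 347.1926828894539, 'fy': 347.1926828894539, 'cx': 254.02135175004432, 'cy': 188.52086019552317, 'k1': -0.025600462007483196, 'R': array([[-0.02258408, -0.9997283 ,  0.00576991],
       [-0.99149431,  0.02165738, -0.12833545],
       [ 0.12817562, -0.00861917, -0.99171403]]), 't': array([-0.08109588,  0.59460268,  1.32778412])}
```

View pics/scene0.png

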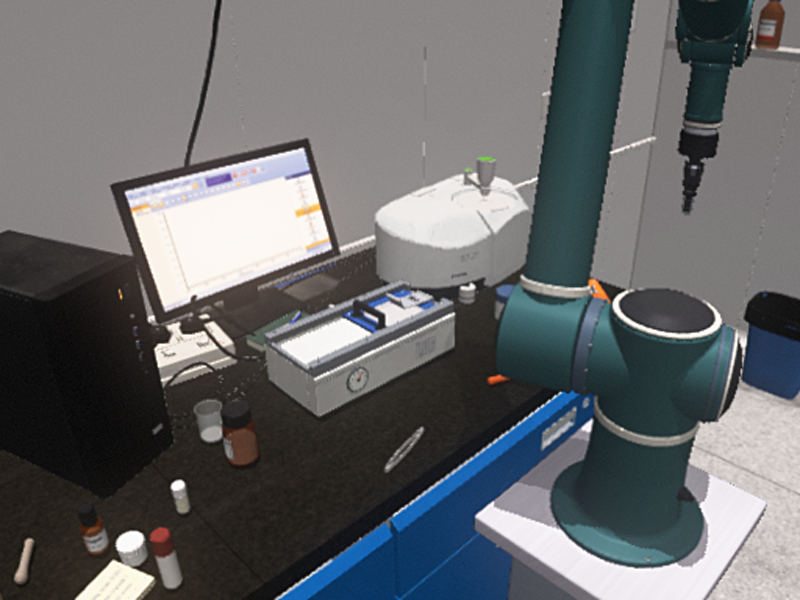

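View pics/top0.png

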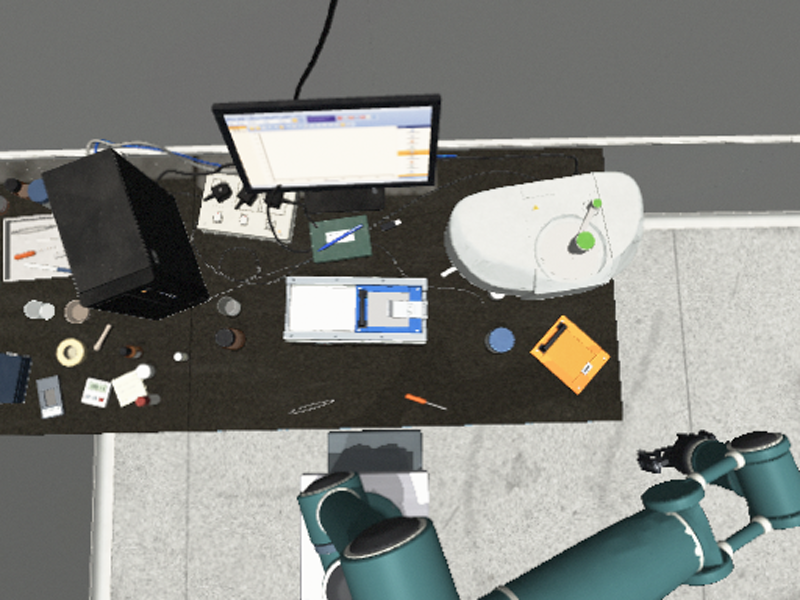

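```bash
cat > h.py <<'E'
from workcell import arm, eyes, job
import cv2,numpy as np
from scipy.spatial.transform import Rotation as Ro
from scipy.optimize import least_squares
CI={c:eyes.camera_info(c) for c in("scene","top")}
def proj(c,X):
    i=CI[c]; X=np.atleast_2d(X); p=X@np.array(i["R"]).T+i["t"]; s=p[:,:2]/p[:,2:]
    s=s*(1+i["k1"]*(s**2).sum(1,keepdims=True)); return s*[i["fx"],i["fy"]]+[i["cx"],i["cy"]]
def onz(c,uv,z):
    i=CI[c]; d=(np.array(uv)-[i["cx"],i["cy"]])/[i["fx"],i["fy"]]; s=d.copy()
    for _ in range(20): s=d/(1+i["k1"]*(s@s))
    R=np.array(i["R"]); o=-R.T@i["t"]; v=R.T@np.append(s,1); return o+v*(z-o[2])/v[2]
def bw(P,b): # box frame mm -> world
    c,s=np.cos(b[2]),np.sin(b[2]); P=np.atleast_2d(P)/1000.
    return np.c_[P[:,0]*c-P[:,1]*s+b[0],P[:,0]*s+P[:,1]*c+b[1],P[:,2]]
def crop(c,u0,v0,w,h,k,name,pts=()):
    im=eyes.read_camera(c)[:,:,::-1][v0:v0+h,u0:u0+w]; im=cv2.resize(im,None,fx=k,fy=k,interpolation=cv2.INTER_CUBIC)
    for p in pts: cv2.circle(im,tuple(int(round(x)) for x in (np.array(p)+.5-[u0,v0])*k),2,(0,0,255),-1)
    cv2.imwrite("pics/"+name,im)
E
python3 - <<'E'
from h import *
zs=dict(dry_box=0,well_floor=6,hasp_hinge=96,hasp_lip=115,hatch=84,hatch_handle=118,staple=108,jar_center=33,jar=0,amber_bottle=0,beaker=0,die=0,logbook=0)
for n,z in zs.items():
    for c in("top","scene"):
        r=eyes.place_of(c,n)
        print(n,c,[(round(q["score"],2),np.round(q["xy"],1).tolist(),np.round(onz(c,q["xy"],z/1000)[:2],4).tolist()) for q in r[:2]])
E
```

```text
dry_box top [(0.61, [231.8, 198.0], [0.5611, -0.0042]), (0.31, [218.7, 154.4], [0.7418, 0.047])]
dry_box scene [(0.88, [235.1, 234.3], [0.5445, 0.007])]
well_floor top []
well_floor scene []
hasp_hinge top [(0.68, [271.5, 199.9], [0.5407, -0.1584]), (0.64, [218.3, 155.2], [0.7164, 0.0396])]
hasp_hinge scene [(0.68, [269.6, 189.3], [0.5479, -0.1472])]
hasp_lip top [(0.59, [249.0, 195.7], [0.5564, -0.0744])]
hasp_lip scene [(0.57, [250.7, 190.5], [0.5574, -0.074])]
hatch top [(0.96, [246.6, 195.9], [0.5592, -0.0651]), (0.56, [358.5, 227.0], [0.4321, -0.484])]
hatch scene [(0.63, [253.1, 202.4], [0.539, -0.0656])]
hatch_handle top [(0.82, [353.7, 215.9], [0.4728, -0.4582]), (0.8, [231.9, 200.1], [0.5411, -0.0111])]
hatch_handle scene [(0.82, [238.2, 199.1], [0.5392, -0.006])]
staple top [(0.71, [380.7, 232.8], [0.4085, -0.5579]), (0.6, [264.9, 196.2], [0.554, -0.1335])]
staple scene [(0.7, [265.3, 190.0], [0.5376, -0.1172]), (0.5, [376.5, 187.4], [0.3006, -0.3716])]
jar_center top [(0.77, [319.5, 214.8], [0.4839, -0.3487])]
jar_center scene [(0.51, [325.6, 196.5], [0.4613, -0.3301])]
jar top [(0.8, [317.3, 219.5], [0.4669, -0.3455])]
jar scene [(0.71, [297.9, 190.6], [0.5986, -0.3494]), (0.69, [322.3, 203.1], [0.4765, -0.335])]
amber_bottle top [(0.77, [147.2, 220.7], [0.4771, 0.3358])]
amber_bottle scene [(0.68, [154.6, 292.0], [0.4902, 0.3269])]
beaker top [(0.7, [150.8, 200.0], [0.5601, 0.3226])]
beaker scene [(0.9, [136.4, 279.0], [0.5681, 0.3335]), (0.47, [237.6, 198.1], [0.7133, -0.1566])]
die top [(0.41, [316.4, 217.6], [0.4746, -0.3422]), (0.38, [313.6, 188.7], [0.5916, -0.3361])]
die scene [(0.59, [297.5, 190.3], [0.6012, -0.3502])]
logbook top []
logbook scene [(0.51, [187.3, 218.0], [0.7283, 0.0515])]
```

Run:
```python
from h import *
b=(0.547,0.0,0.0)
crop("top",175,165,110,65,7,"t1.png")
crop("scene",160,170,140,100,5,"s1.png")
for c in("top","scene"):
    P=[[x,y,107] for x in(-75,75) for y in(-156,164)]+[[x,y,z] for x in(-80,80) for y in(-166,172) for z in (0,84)]
    for p,q in zip(P,proj(c,bw(P,b))): print(c,p,np.round(q,1))
```

```text
top [-75, -156, 107] [271.6 218.1]
top [-75, 164, 107] [185. 220.]
top [75, -156, 107] [270.4 178.1]
top [75, 164, 107] [185.1 179.9]
top [-80, -166, 0] [272.6 220.5]
top [-80, -166, 84] [273.9 219.7]
top [-80, 172, 0] [188.1 222.4]
top [-80, 172, 84] [184.  221.7]
top [80, -166, 0] [271.4 181. ]
top [80, -166, 84] [272.7 177.7]
top [80, 172, 0] [188.1 182.8]
top [80, 172, 84] [184.1 179.6]
scene [-75, -156, 107] [289.6 192.9]
scene [-75, 164, 107] [207.1 233.7]
scene [75, -156, 107] [255.1 178.4]
scene [75, 164, 107] [173.9 213.3]
scene [-80, -166, 0] [292.  222.4]
scene [-80, -166, 84] [292.8 199. ]
scene [-80, 172, 0] [208.7 269.2]
scene [-80, 172, 84] [206.5 243.1]
scene [80, -166, 0] [256.6 205.4]
scene [80, -166, 84] [256.3 183.3]
scene [80, 172, 0] [174.5 245.3]
scene [80, 172, 84] [171.4 220.7]
```

View pics/t1.png

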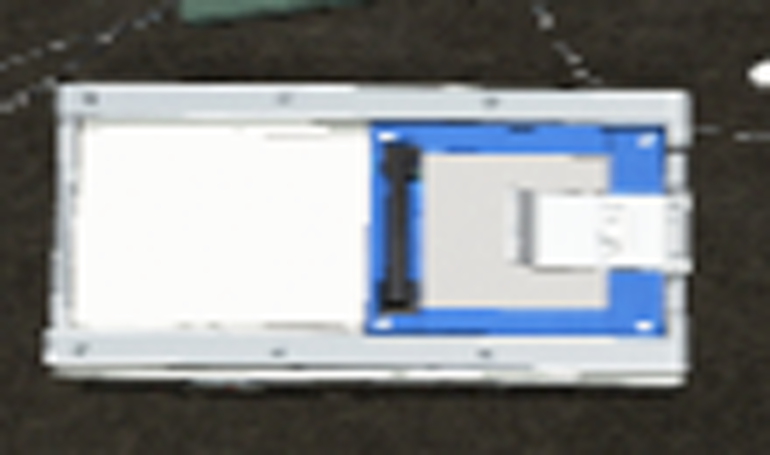

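View pics/s1.png

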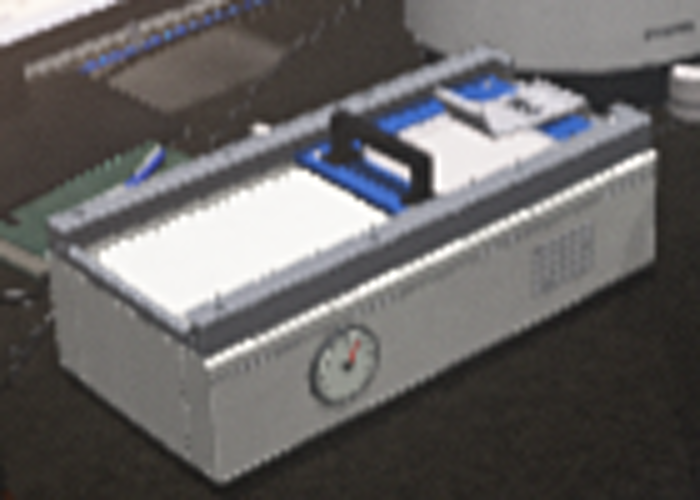

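Run:
```python
from h import *
T=[([75,172,107],58,85),([75,-166,107],690,93),([-75,172,107],45,367),([-75,-166,107],688,370),([0,-12,124],402,229),([-80,-166,84],687,385)]
S=[([-80,172,0],222,485),([-80,-166,0],655,265),([80,172,0],58,368),([-75,172,107],190,330),([-75,-166,107],650,112),([75,172,107],50,225),([75,-166,107],495,48)]
t=np.array([[u/7-.43+175,v/7-.43+165] for _,u,v in T]); s=np.array([[u/5-.4+160,v/5-.4+170] for _,u,v in S])
PT=[p[0] for p in T];PS=[p[0] for p in S]
def f(b,w=(1,1)): return np.r_[w[0]*(proj("top",bw(PT,b))-t).ravel(),w[1]*(proj("scene",bw(PS,b))-s).ravel()]
for w in((1,1),(1,0),(0,1)):
    r=least_squares(f,[.547,0,0],args=(w,),loss="soft_l1"); print(w,r.x); 
    if w==(1,1): b=r.x; print(np.round(f(b).reshape(-1,2),1).tolist())
np.save("b.npy",b)
P=[[x,y,107] for x in(-75,75) for y in(-166,172)]+[[x,y,z] for x in(-80,80) for y in(-166,172) for z in (0,84)]+[[0,-12,118],[0,-160,96],[0,-72.5,115.5],[65,-154,92],[-65,-154,92],[0,-128,108]]
crop("top",175,165,110,65,7,"t2.png",proj("top",bw(P,b)))
crop("scene",160,170,140,100,5,"s2.png",proj("scene",bw(P,b)))
crop("top",290,160,110,90,7,"j1.png")
crop("scene",285,160,60,60,10,"j2.png")
```

```text
(1, 1) [ 0.55358939  0.00301079 -0.03682764]
[[0.0, -0.1], [-0.2, 0.0], [0.3, -0.4], [-0.2, 0.5], [-0.8, -0.6], [-0.4, -0.0], [-0.0, 1.4], [0.1, 0.4], [0.8, 0.3], [2.2, -1.8], [0.8, 0.4], [-0.7, -1.9], [-1.5, -1.8]]
(1, 0) [ 0.55310199  0.00227826 -0.03223286]
(0, 1) [ 0.55334914  0.00396143 -0.04295677]
```

View pics/t2.png

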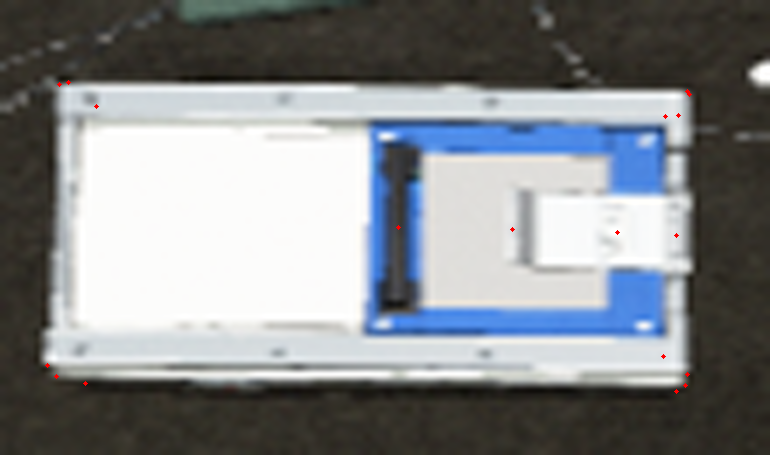

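View pics/s2.png

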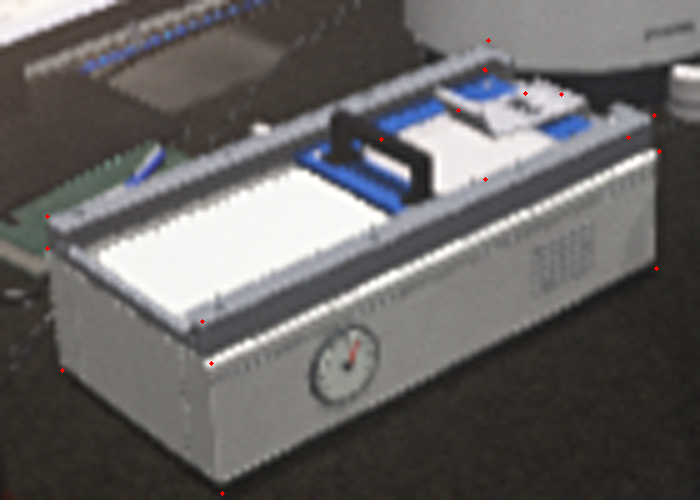

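View pics/j1.png

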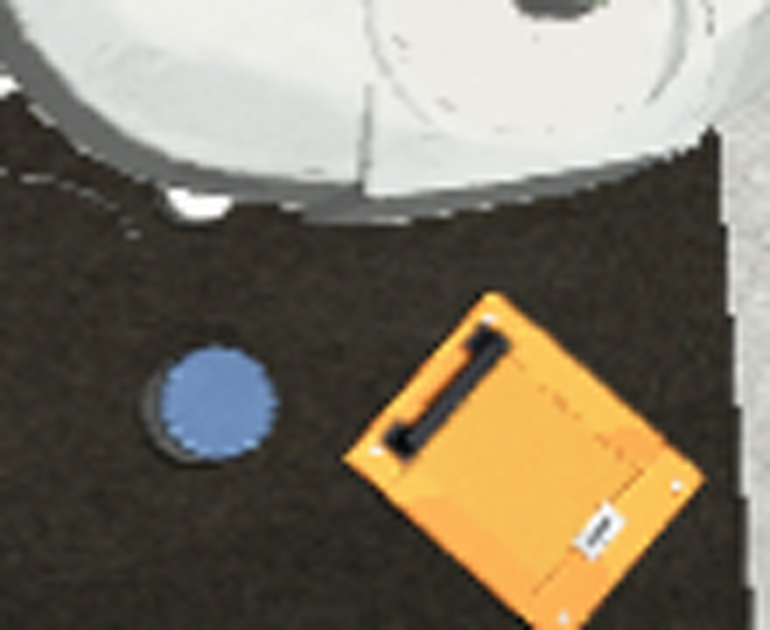

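View pics/j2.png

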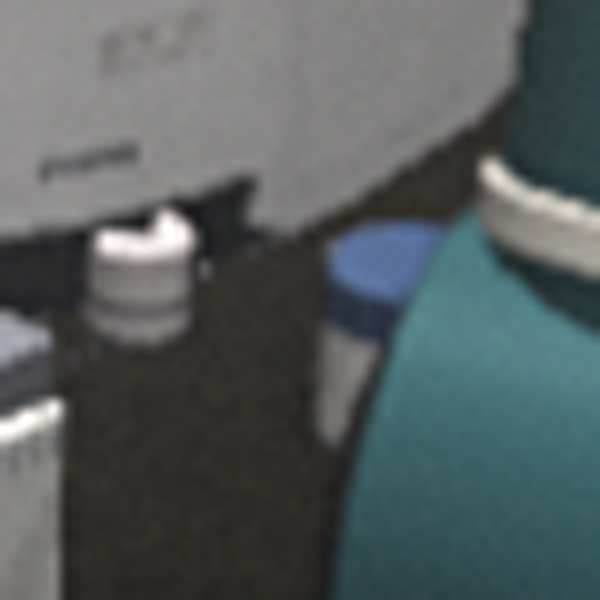

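Run:
```python
from h import *
b=np.array([.5533,.0022,-.034]); np.save("b.npy",b)
print("jar cap",onz("top",[218/7-.43+290,404/7-.43+160],.066))
print(np.round(proj("scene",onz("top",[218/7-.43+290,404/7-.43+160],.066)),1))
for n,p in dict(lip=[0,-76,107],hinge=[0,-160,96],handle=[0,-12,118],park=[0,142,123],well=[0,-74,6]).items(): print(n,np.round(bw(p,b),4))
R=Ro.from_quat(arm.sense()["eef_rot"][[1,2,3,0]]).as_matrix();print(R.round(3))
```

```text
jar cap [ 0.4726807  -0.34646051  0.066     ]
[[326.4 185.2]]
lip [[ 0.5507 -0.0738  0.107 ]]
hinge [[ 0.5479 -0.1577  0.096 ]]
handle [[ 0.5529 -0.0098  0.118 ]]
park [[0.5581 0.1441 0.123 ]]
well [[ 0.5508 -0.0718  0.006 ]]
[[ 0.348 -0.937 -0.   ]
 [-0.937 -0.348  0.   ]
 [-0.     0.    -1.   ]]
```

Call:
{"fn": "drive_tool", "kwargs": {
  "targets": [
    [[0.5,0.9,0.3,0,0,0.0235],[0.5,0.9,0.3,0,0,0.0235],[0.5,0.9,0.2,0,0,0.0235],[0.5,0.9,0,0,0,0.0235],[0.5,0.9,0,0,0,0.0235],[0.5,0.9,0,0,0,0.0235],[0.5,0.9,0,0,0,0.0235],[0.5,0.9,0,0,0,0.0235],[0.5,0.9,0,0,0,0],[0.5,0.9,0,0,0,0]]
  ],
  "fingers": 0,
  "newtons": 20
}}

```text
time_s: 2.7
eef_pos: [0.3871, -0.3562, 0.2645]
eef_rot: [0.002, 1.0, -0.005, 0.001]
ft_force: [0.5, 0.0, -0.5]
width: 1.004
```

Call:
{"fn": "drive_tool", "kwargs": {
  "targets": [
    [[0.545,0.94,0,0,0,-0.004],[0.545,0.94,0,0,0,0],[0.545,0.94,0,0,0,0],[0.545,0.94,0,0,0,0],[0.545,0.94,0,0,0,0],[0.545,0.94,-0.2,0,0,0],[0.545,0.94,-0.3,0,0,0],[0.545,0.94,-0.4,0,0,0],[0.545,0.94,-0.4,0,0,0],[0.545,0.94,-0.4,0,0,0]]
  ]
}}

```text
time_s: 3.7
eef_pos: [0.5579, -0.0624, 0.2178]
eef_rot: [0.004, 1.0, -0.019, 0.007]
ft_force: [-0.2, -1.1, -0.1]
width: 1.0
```

Call:
{"fn": "drive_tool", "kwargs": {
  "targets": [
    [[0,0,-0.7,0,0,0],[0,0,-0.7,0,0,0],[0,0,-0.2,0,0,0],[0,0,0,0,0,0]]
  ]
}}

```text
time_s: 4.1
eef_pos: [0.5594, -0.0572, 0.1675]
eef_rot: [0.004, 1.0, -0.015, 0.007]
ft_force: [-0.1, 0.5, 0.1]
width: 1.0
```

Run:
```python
from h import *
crop("top",200,140,110,90,7,"t3.png",proj("top",[[0.5507,-.0738,.107]]))
crop("scene",190,120,140,120,5,"s3.png")
```

```text
(no output)
```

View pics/t3.png

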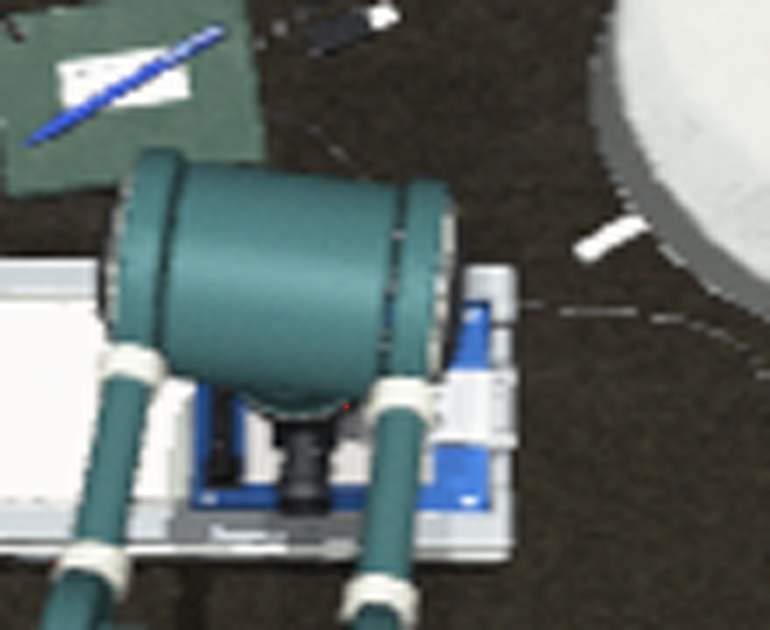

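View pics/s3.png

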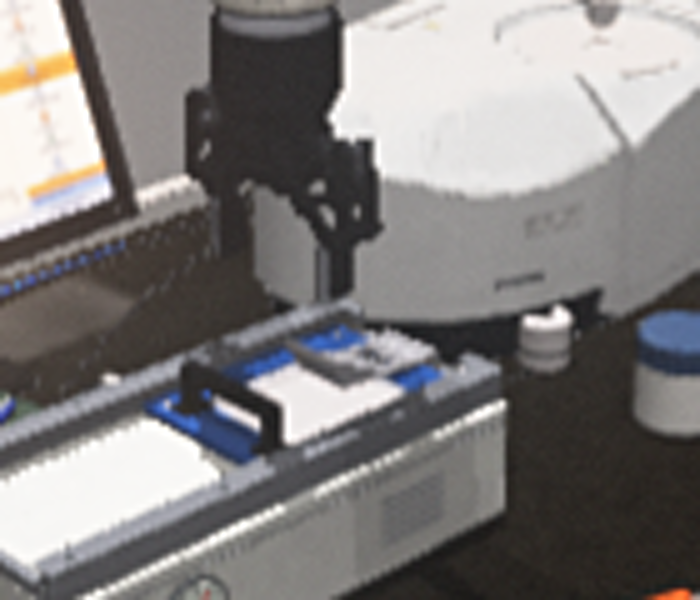

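```bash
cat >> h.py <<'E'
def need(p,yaw=None,tilt=0):
    s=arm.sense(); d=(np.array(p)-s["eef_pos"])/.03
    q=Ro.from_quat(s["eef_rot"][[1,2,3,0]])
    out=[np.round(d,3).tolist()]
    if yaw is not None:
        t=Ro.from_euler("z",yaw)*Ro.from_euler("x",tilt)*Ro.from_euler("x",np.pi)
        out.append(np.round((t*q.inv()).as_rotvec()/(2*np.pi),4).tolist())
    print(s["time_s"],s["eef_pos"].round(4),"need(share)",*out,"F",s["ft_force"].round(1),"w",round(s["width"],3));
E
python3 -c "
from h import *
need([.5507,-.0738,.103],-.034)"
```

```text
4.2 [ 0.5601 -0.0576  0.1688] need(share) [-0.313, -0.541, -2.192] [0.0012, 0.0026, -0.0005] F [ 0.  -0.5  1.4] w 0.998
```

Call:
{"fn": "drive_tool", "kwargs": {
  "targets": [
    [[-0.31,-0.54,-0.2,0.0012,0.0026,-0.0005],[0,0,-0.7,0,0,0],[0,0,-0.7,0,0,0],[0,0,-0.4,0,0,0],[0,0,-0.1,0,0,0]]
  ]
}}

```text
time_s: 4.7
eef_pos: [0.5564, -0.0775, 0.1132]
eef_rot: [0.001, 1.0, -0.019, 0.008]
ft_force: [0.1, -0.6, -0.1]
width: 1.002
```

Run:
```python
from h import *
need([.5507,-.0738,.103],-.034)
crop("scene",190,120,140,120,5,"s4.png")
```

```text
4.7 [ 0.5564 -0.0775  0.1132] need(share) [-0.189, 0.122, -0.341] [0.0005, 0.0024, 0.0005] F [ 0.1 -0.6 -0.1] w 1.002
```

View pics/s4.png

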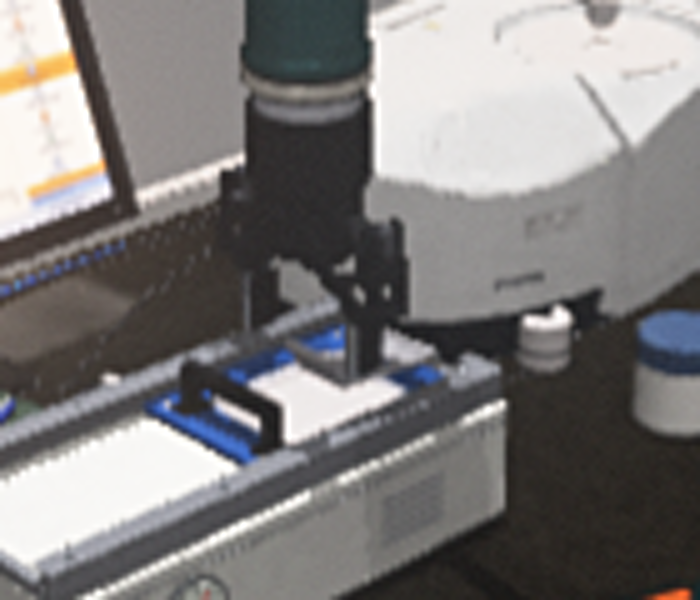

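Call:
{"fn": "drive_tool", "kwargs": {
  "targets": [
    [[-0.19,0.12,-0.3,0,0.0024,0],[0,0,0,0,0,0]]
  ]
}}

```text
time_s: 4.95
eef_pos: [0.5515, -0.0739, 0.1056]
eef_rot: [0.002, 1.0, -0.019, 0.001]
ft_force: [0.6, -0.8, -1.0]
width: 0.995
```

Call:
{"fn": "drive_tool", "kwargs": {
  "targets": [
    [[0,0,0,0,0,0],[0,0,0,0,0,0],[0,0,0,0,0,0],[0,0,0,0,0,0],[0,0,0,0,0,0],[0,0,0,0,0,0]]
  ],
  "fingers": 1,
  "newtons": 25
}}

```text
time_s: 5.55
eef_pos: [0.5507, -0.0733, 0.1068]
eef_rot: [0.002, 1.0, -0.018, 0.0]
ft_force: [-1.0, -0.1, -0.3]
width: 0.457
```

Run:
```python
from h import *
need([.5507,-.0738,.103],-.034)
crop("scene",190,120,140,120,5,"s5.png")
```

```text
5.55 [ 0.5507 -0.0733  0.1068] need(share) [-0.001, -0.017, -0.126] [0.0006, 0.0, 0.0002] F [-1.  -0.1 -0.3] w 0.457
```

View pics/s5.png

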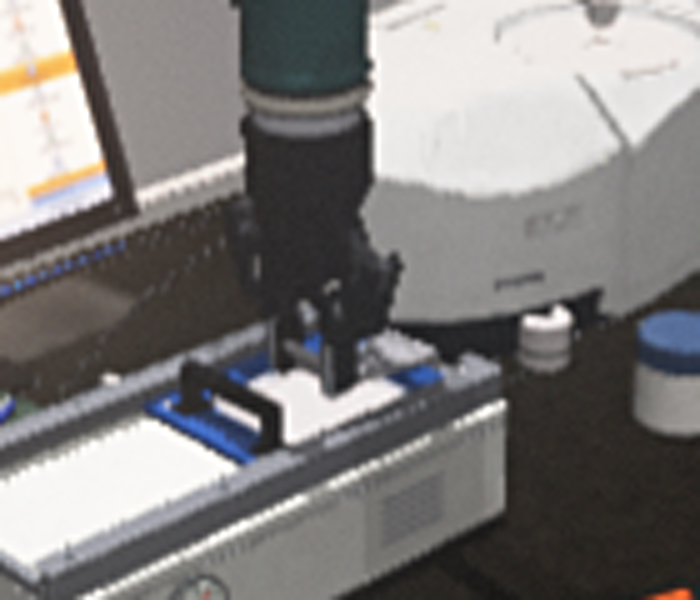

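Run:
```python
import numpy as np
a=np.linspace(.177,2.05,17); p=.0857*np.c_[np.cos(a),np.sin(a)]/.03
print(np.c_[np.diff(p[:,0])*.034,np.diff(p,axis=0)].round(2).tolist())
```

```text
[[-0.0, -0.08, 0.32], [-0.0, -0.12, 0.31], [-0.01, -0.15, 0.3], [-0.01, -0.19, 0.28], [-0.01, -0.22, 0.25], [-0.01, -0.24, 0.23], [-0.01, -0.27, 0.2], [-0.01, -0.29, 0.16], [-0.01, -0.31, 0.13], [-0.01, -0.32, 0.09], [-0.01, -0.33, 0.05], [-0.01, -0.33, 0.02], [-0.01, -0.33, -0.02], [-0.01, -0.33, -0.06], [-0.01, -0.32, -0.1], [-0.01, -0.31, -0.14]]
```

Call:
{"fn": "drive_tool", "kwargs": {
  "targets": [
    [[0,-0.08,0.32,0,0,0],[0,-0.12,0.31,0,0,0],[-0.01,-0.15,0.3,0,0,0],[-0.01,-0.19,0.28,0,0,0]]
  ]
}}

```text
time_s: 6.0
eef_pos: [0.5499, -0.0909, 0.1436]
eef_rot: [0.002, 1.0, -0.018, -0.0]
ft_force: [1.9, -3.1, -6.2]
width: 0.457
```

Run:
```python
from h import *
s=arm.sense();p=s["eef_pos"];print(p,s["ft_force"].round(1),s["width"]);v=p-[0,-.1577,.091];print(np.hypot(v[1],v[2]),np.arctan2(v[2],v[1]))
crop("scene",190,100,140,120,5,"s6.png")
```

```text
[ 0.54992516 -0.09093031  0.14356325] [ 1.9 -3.1 -6.2] 0.4568594895065193
0.08497697570672062 0.6669070261851118
```

View pics/s6.png

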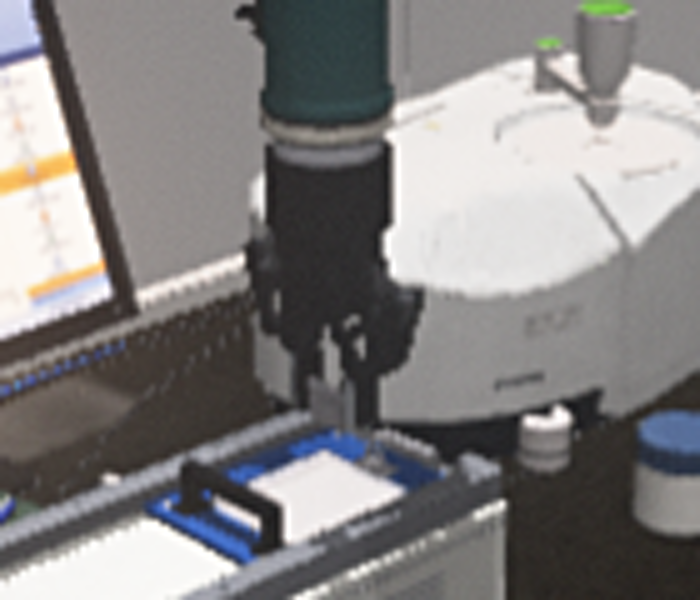

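Call:
{"fn": "drive_tool", "kwargs": {
  "targets": [
    [[-0.01,-0.22,0.25,0,0,0],[-0.01,-0.24,0.23,0,0,0],[-0.01,-0.27,0.2,0,0,0],[-0.01,-0.29,0.16,0,0,0],[-0.01,-0.31,0.13,0,0,0],[-0.01,-0.32,0.09,0,0,0]]
  ]
}}

```text
time_s: 6.65
eef_pos: [0.5479, -0.1444, 0.1777]
eef_rot: [0.001, 1.0, -0.018, -0.0]
ft_force: [3.1, 1.0, -9.4]
width: 0.457
```

Run:
```python
from h import *
s=arm.sense();p=s["eef_pos"];print(p,s["ft_force"].round(1),s["width"]);v=p-[0,-.1577,.091];print(np.hypot(v[1],v[2]),np.arctan2(v[2],v[1]))
crop("scene",190,80,140,120,5,"s7.png")
```

```text
[ 0.54786826 -0.14442146  0.17769791] [ 3.1  1.  -9.4] 0.4570733725196641
0.08770887714405408 1.4188186531038978
```

View pics/s7.png

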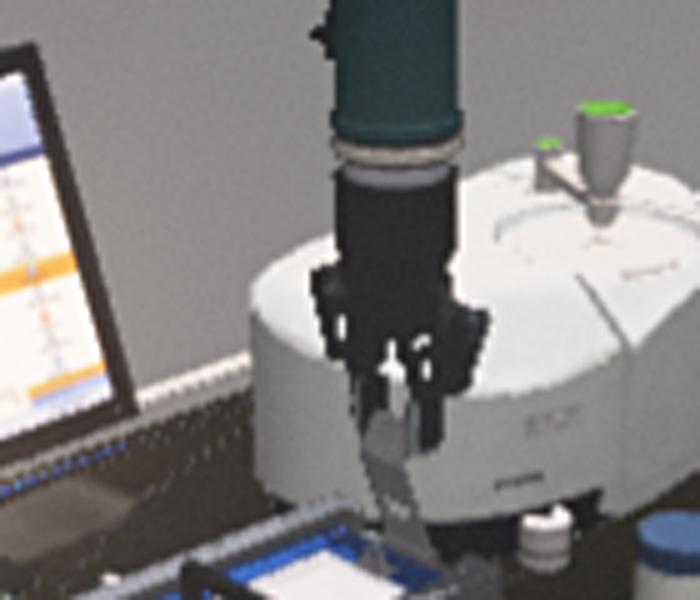

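Call:
{"fn": "drive_tool", "kwargs": {
  "targets": [
    [[-0.01,-0.3,-0.04,0,0,0],[-0.01,-0.3,0,0,0,0],[-0.01,-0.3,-0.04,0,0,0],[-0.01,-0.3,-0.07,0,0,0],[-0.01,-0.3,-0.1,0,0,0],[-0.01,-0.28,-0.12,0,0,0],[0,0,0,0,0,0]]
  ]
}}

```text
time_s: 7.4
eef_pos: [0.5458, -0.203, 0.1682]
eef_rot: [0.001, 1.0, -0.019, -0.0]
ft_force: [0.8, 2.2, -2.8]
width: 0.454
```

Run:
```python
from h import *
s=arm.sense();p=s["eef_pos"];print(p,s["ft_force"].round(1),s["width"]);v=p-[0,-.1577,.091];print(np.hypot(v[1],v[2]),np.arctan2(v[2],v[1]))
crop("scene",190,80,140,120,5,"s8.png")
```

```text
[ 0.54576933 -0.20303401  0.16817626] [ 0.8  2.2 -2.8] 0.4537773663809763
0.08950613063439299 2.101906070102818
```

View pics/s8.png

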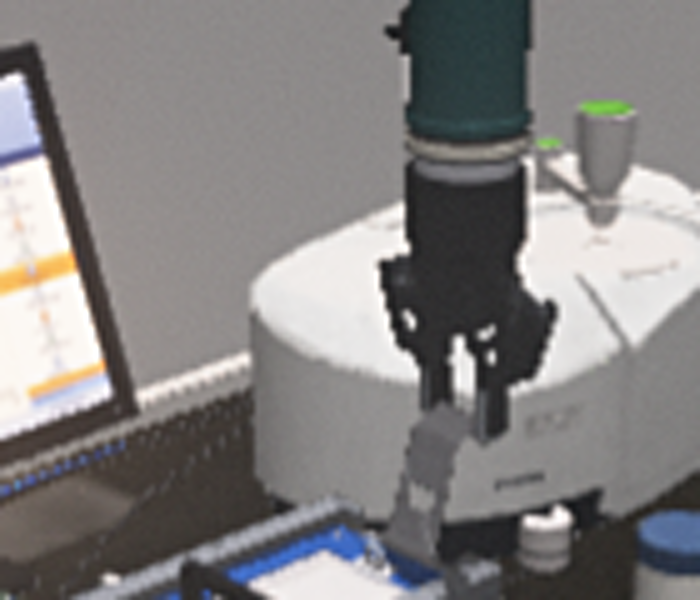

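Call:
{"fn": "drive_tool", "kwargs": {
  "targets": [
    [[0,0,0,0,0,0],[0,0,0,0,0,0],[0,0,0,0,0,0]]
  ],
  "fingers": 0
}}

```text
time_s: 7.75
eef_pos: [0.5467, -0.2042, 0.1699]
eef_rot: [0.003, 1.0, -0.018, 0.001]
ft_force: [-0.2, 0.0, 0.3]
width: 0.936
```

Call:
{"fn": "drive_tool", "kwargs": {
  "targets": [
    [[0,0,0.6,0,0,0],[0,0,0.8,0,0,0],[0,0,0.8,0,0,0],[0,0.6,0,0,0,-0.0235],[0.02,0.9,0,0,0,-0.0235],[0.02,0.9,0,0,0,-0.0235],[0.02,0.9,0,0,0,-0.0235],[0.02,0.9,0,0,0,-0.0235],[0.02,0.9,0,0,0,-0.0235],[0.02,0.8,0,0,0,-0.0235]]
  ]
}}

```text
time_s: 8.75
eef_pos: [0.552, -0.025, 0.2449]
eef_rot: [0.006, 0.856, -0.518, 0.005]
ft_force: [-0.3, 0.6, -0.5]
width: 1.0
```

Call:
{"fn": "drive_tool", "kwargs": {
  "targets": [
    [[0.02,0.3,0,0,0,-0.0235],[0,0,0,0,0,-0.0235],[0,0,0,0,0,-0.0235],[0,0,0,0,0,-0.0145],[0,0,0,0,0,0]]
  ]
}}

```text
time_s: 9.25
eef_pos: [0.5536, -0.0109, 0.248]
eef_rot: [-0.005, -0.685, 0.728, -0.006]
ft_force: [-0.2, 1.3, 0.4]
width: 1.002
```

Run:
```python
from h import *
need([.5529,-.0098,.12],-.034-np.pi/2)
crop("scene",160,80,170,140,4,"s9.png")
crop("top",175,130,150,110,5,"t9.png")
```

```text
9.25 [ 0.5536 -0.0109  0.248 ] need(share) [-0.024, 0.036, -4.267] [0.0025, 0.0, 0.0043] F [-0.2  1.3  0.4] w 1.002
```

View pics/s9.png

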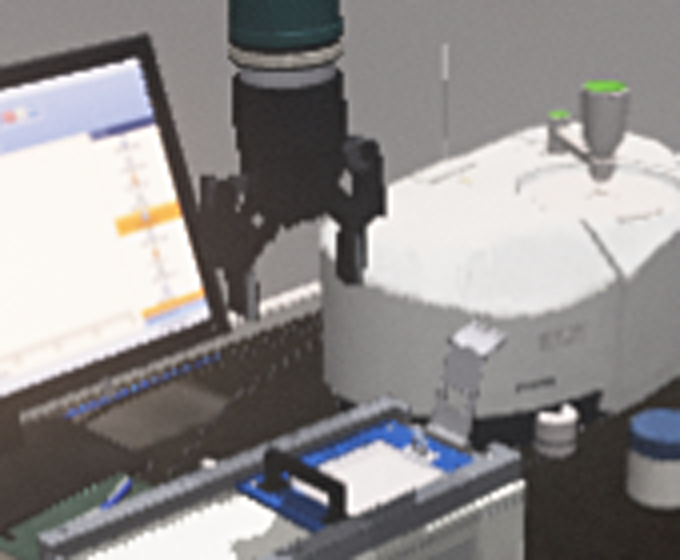

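View pics/t9.png

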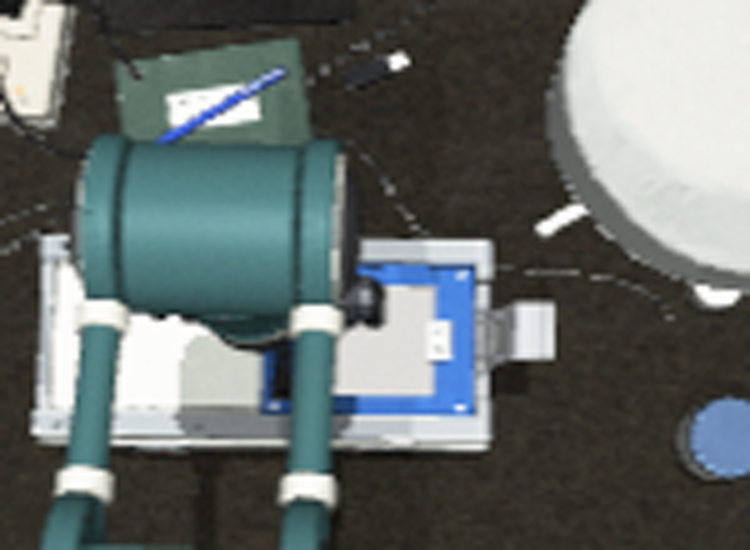

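Call:
{"fn": "drive_tool", "kwargs": {
  "targets": [
    [[-0.02,0.03,-0.6,0.0025,0,0.0043],[0,0,-0.8,0,0,0],[0,0,-0.8,0,0,0],[0,0,-0.8,0,0,0],[0,0,-0.7,0,0,0],[0,0,-0.4,0,0,0],[0,0,0,0,0,0]]
  ]
}}

```text
time_s: 10.05
eef_pos: [0.5546, -0.0111, 0.1243]
eef_rot: [0.002, -0.701, 0.713, -0.003]
ft_force: [-0.2, 0.1, -0.5]
width: 1.004
```

Run:
```python
from h import *
need([.5529,-.0098,.108],-.034-np.pi/2)
crop("scene",160,120,130,110,6,"s10.png")
```

```text
10.05 [ 0.5546 -0.0111  0.1243] need(share) [-0.056, 0.043, -0.543] [0.0002, 0.0012, -0.0027] F [-0.2  0.1 -0.5] w 1.004
```

View pics/s10.png

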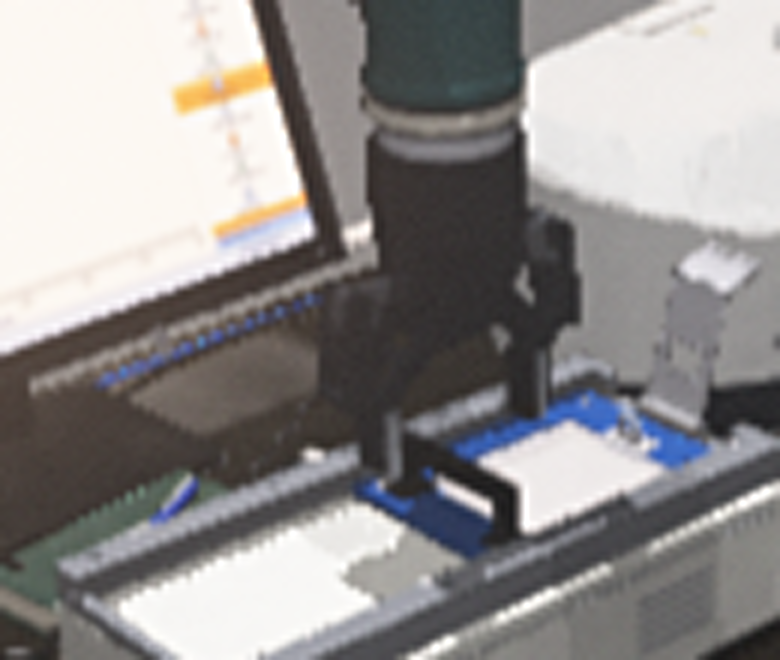

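Run:
```python
from h import *
s=arm.sense();b=np.load("b.npy")
p=s["eef_pos"];R=Ro.from_quat(s["eef_rot"][[1,2,3,0]]).as_matrix()
pts=[p+R@np.array([sx*.0425,0,dz]) for sx in(-1,1) for dz in(-.005,-.02)]+list(bw([[37,-12,118],[-37,-12,118],[37,-12,124],[-37,-12,124]],b))
crop("scene",160,120,130,110,6,"s11.png",proj("scene",pts))
```

```text
(no output)
```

View pics/s11.png

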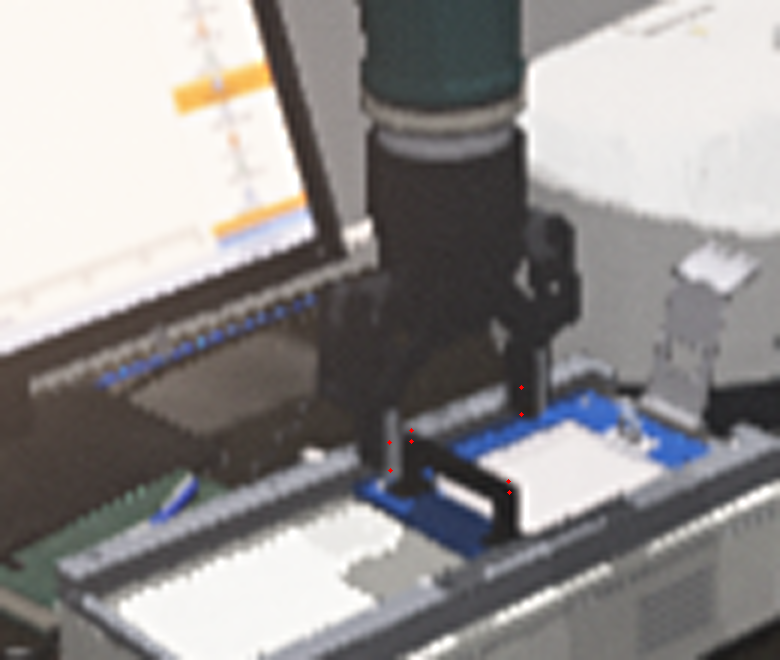

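Call:
{"fn": "drive_tool", "kwargs": {
  "targets": [
    [[-0.05,0.03,-0.4,0,0.0012,-0.0027],[0,0,-0.13,0,0,0],[0,0,0,0,0,0]]
  ]
}}

```text
time_s: 10.45
eef_pos: [0.5573, -0.0103, 0.1129]
eef_rot: [0.003, -0.694, 0.72, -0.004]
ft_force: [0.0, -0.1, 0.1]
width: 0.998
```

Call:
{"fn": "drive_tool", "kwargs": {
  "targets": [
    [[0,0,0,0,0,0],[0,0,0,0,0,0],[0,0,0,0,0,0],[0,0,0,0,0,0],[0,0,0,0,0,0],[0,0,0,0,0,0],[0,0,0,0,0,0]]
  ],
  "fingers": 1,
  "newtons": 90
}}

```text
time_s: 11.15
eef_pos: [0.5585, -0.01, 0.1146]
eef_rot: [0.004, -0.694, 0.72, -0.005]
ft_force: [-0.5, -0.9, -0.3]
width: 0.119
```

Run:
```python
from h import *
need([.5529,-.0098,.108],-.034-np.pi/2)
print(arm.sense()["ft_torque"])
```

```text
11.15 [ 0.5585 -0.01    0.1146] need(share) [-0.185, 0.007, -0.22] [0.0002, 0.002, 0.0002] F [-0.5 -0.9 -0.3] w 0.119
[ 0.0277781  -0.03240289 -0.02417127]
```

Call:
{"fn": "drive_tool", "kwargs": {
  "targets": [
    [[0,0,0,0,0.002,0],[-0.1,0,0,0,0,0],[-0.1,0,-0.2,0,0,0],[0,0,-0.1,0,0,0]]
  ],
  "fingers": 0.65
}}

```text
time_s: 11.55
eef_pos: [0.5523, -0.0104, 0.1052]
eef_rot: [-0.001, -0.695, 0.719, -0.0]
ft_force: [-0.5, 0.5, 0.1]
width: 0.344
```

Run:
```python
from h import *
need([.5529,-.0098,.108],-.034-np.pi/2)
```

```text
11.55 [ 0.5523 -0.0104  0.1052] need(share) [0.021, 0.02, 0.094] [0.0003, -0.0001, 0.0002] F [-0.5  0.5  0.1] w 0.344
```

Call:
{"fn": "drive_tool", "kwargs": {
  "targets": [
    [[0,0,0.1,0,0,0],[0,0,0,0,0,0],[0,0,0,0,0,0],[0,0,0,0,0,0],[0,0,0,0,0,0]]
  ],
  "fingers": 1
}}

```text
time_s: 12.05
eef_pos: [0.5515, -0.0098, 0.1078]
eef_rot: [-0.001, -0.694, 0.72, 0.0]
ft_force: [0.4, 1.7, 0.0]
width: 0.122
```

Run:
```python
from h import *
need([.5529,-.0098,.108],-.034-np.pi/2)
```

```text
12.05 [ 0.5515 -0.0098  0.1078] need(share) [0.047, -0.001, 0.007] [0.0002, -0.0004, 0.0002] F [0.4 1.7 0. ] w 0.122
```

Lift 9 mm gently.

Call:
{"fn": "drive_tool", "kwargs": {
  "targets": [
    [[0,0,0.15,0,0,0],[0,0,0.1,0,0,0],[0,0,0.03,0,0,0]]
  ]
}}

```text
time_s: 12.35
eef_pos: [0.55, -0.0099, 0.1151]
eef_rot: [-0.002, -0.694, 0.72, 0.002]
ft_force: [0.0, -0.7, -3.5]
width: 0.119
```

Run:
```python
from h import *
need([.5515,-.0098,.117],-.034-np.pi/2)
print(arm.sense()["ft_torque"])
crop("scene",160,120,130,110,6,"s12.png")
```

```text
12.35 [ 0.55   -0.0099  0.1151] need(share) [0.048, 0.005, 0.065] [0.0002, -0.0009, 0.0002] F [ 0.  -0.7 -3.5] w 0.119
[ 0.17981245 -0.02002416  0.01909168]
```

View pics/s12.png

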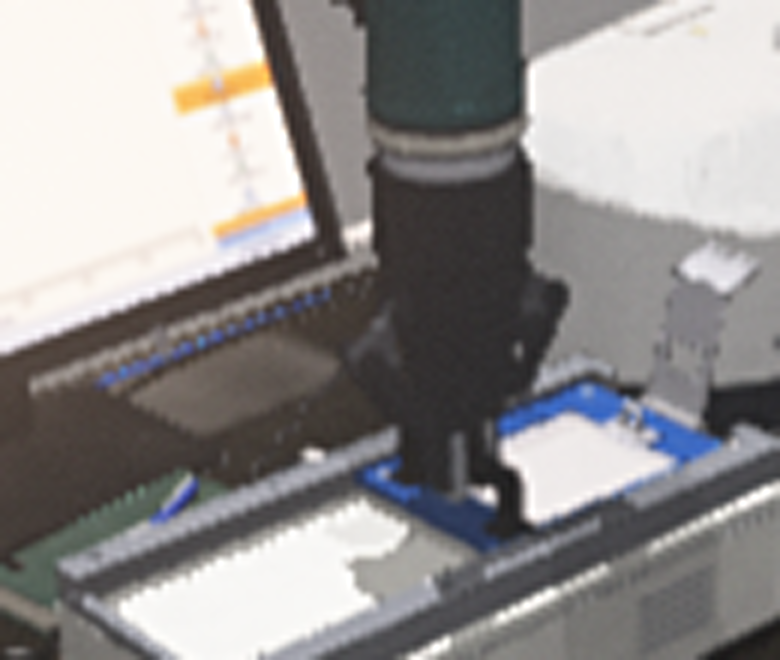

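Call:
{"fn": "drive_tool", "kwargs": {
  "targets": [
    [[0.03,0,0.07,0,-0.0009,0],[0.02,0.2,0,0,0,0],[0.02,0.4,0,0,0,0]]
  ]
}}

```text
time_s: 12.7
eef_pos: [0.5518, 0.0078, 0.1169]
eef_rot: [-0.0, -0.694, 0.72, -0.0]
ft_force: [-0.3, 1.0, -4.6]
width: 0.119
```

Run:
```python
from h import *
need([.5515+.0052,.1442,.117],-.034-np.pi/2)
```

```text
12.7 [0.5518 0.0078 0.1169] need(share) [0.163, 4.547, 0.003] [0.0002, -0.0, 0.0006] F [-0.3  1.  -4.6] w 0.119
```

Call:
{"fn": "drive_tool", "kwargs": {
  "targets": [
    [[0.02,0.6,0,0,0,0],[0.02,0.6,0,0,0,0],[0.02,0.6,0,0,0,0],[0.02,0.6,0,0,0,0]]
  ]
}}

```text
time_s: 13.1
eef_pos: [0.5539, 0.0847, 0.1166]
eef_rot: [-0.0, -0.693, 0.721, 0.0]
ft_force: [0.1, 0.2, -3.4]
width: 0.122
```

Run:
```python
from h import *
need([.5515+.0052,.1442,.117],-.034-np.pi/2)
```

```text
13.1 [0.5539 0.0847 0.1166] need(share) [0.093, 1.982, 0.012] [0.0, -0.0001, 0.0009] F [ 0.1  0.2 -3.4] w 0.122
```

Call:
{"fn": "drive_tool", "kwargs": {
  "targets": [
    [[0.03,0.6,0,0,0,0.0005],[0.03,0.6,0,0,0,0],[0.02,0.4,0,0,0,0],[0,0.15,0,0,0,0],[0,0,0,0,0,0]]
  ]
}}

```text
time_s: 13.6
eef_pos: [0.5553, 0.1456, 0.1162]
eef_rot: [0.0, -0.696, 0.718, 0.001]
ft_force: [0.9, -0.5, -4.0]
width: 0.121
```

Run:
```python
from h import *
need([.5515+.0052,.1442,.113],-.034-np.pi/2)
crop("top",165,150,130,90,6,"t12.png")
```

```text
13.6 [0.5553 0.1456 0.1162] need(share) [0.047, -0.047, -0.106] [-0.0002, -0.0001, -0.0004] F [ 0.9 -0.5 -4. ] w 0.121
```

View pics/t12.png

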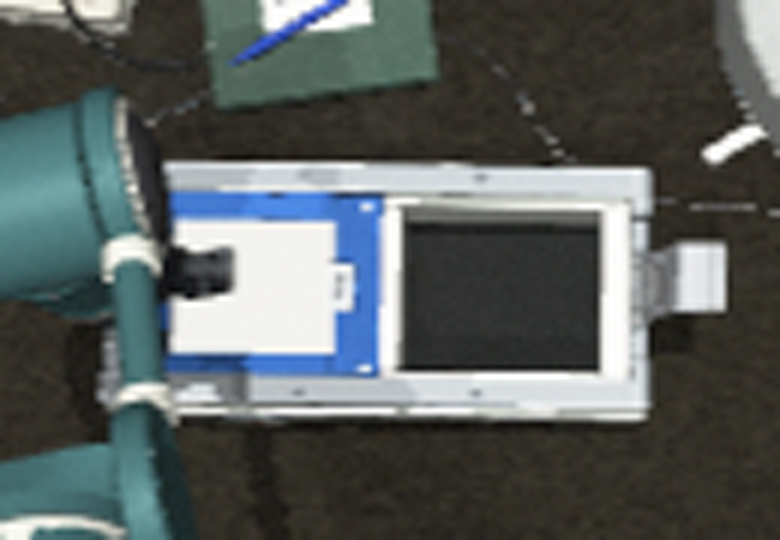

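Call:
{"fn": "drive_tool", "kwargs": {
  "targets": [
    [[0.03,-0.04,-0.08,0,0,0],[0,0,-0.04,0,0,0],[0,0,0,0,0,0]]
  ]
}}

```text
time_s: 13.95
eef_pos: [0.5568, 0.1426, 0.113]
eef_rot: [0.0, -0.695, 0.719, 0.0]
ft_force: [0.4, 2.2, -0.7]
width: 0.12
```

Run:
```python
from h import *
need([.5515+.0052,.1442,.1128],-.034-np.pi/2)
print(arm.sense()["ft_torque"])
print("well centre",onz("top",[502/6-.42+165,290/6-.42+150],.084), "expected",bw([0,-74,84],np.load("b.npy")))
print("jar", onz("top",[730/5-.4+175,439/5-.4+130],.066))
```

```text
13.95 [0.5568 0.1426 0.113 ] need(share) [-0.005, 0.055, -0.007] [-0.0001, 0.0, -0.0001] F [ 0.4  2.2 -0.7] w 0.12
[ 0.11209482  0.08247818 -0.0399465 ]
well centre [ 0.55137451 -0.07119778  0.084     ] expected [[ 0.55078448 -0.07175723  0.084     ]]
jar [ 0.47224957 -0.34600736  0.066     ]
```

Call:
{"fn": "drive_tool", "kwargs": {
  "targets": [
    [[0,0,0,0,0,0],[0,0,0,0,0,0],[0,0,0,0,0,0]]
  ],
  "fingers": 0
}}

```text
time_s: 14.25
eef_pos: [0.5582, 0.1412, 0.1143]
eef_rot: [0.001, -0.695, 0.719, -0.001]
ft_force: [0.7, -0.1, 0.7]
width: 0.624
```

Call:
{"fn": "drive_tool", "kwargs": {
  "targets": [
    [[0,0,0.7,0,0,0],[0,0,1,0,0,0],[0,-0.2,1,0,0,0],[-0.1,-0.9,0.9,0,0,0],[-0.17,-0.95,0.8,0,0,0],[-0.17,-0.95,0.2,0,0,0],[-0.17,-0.95,0,0,0,0],[-0.17,-0.95,0,0,0,0],[-0.17,-0.95,0,0,0,0],[-0.17,-0.95,0,0,0,0]]
  ]
}}

```text
time_s: 15.25
eef_pos: [0.5241, -0.0682, 0.2621]
eef_rot: [0.003, -0.697, 0.717, -0.005]
ft_force: [1.0, 0.7, 0.2]
width: 0.997
```

Call:
{"fn": "drive_tool", "kwargs": {
  "targets": [
    [[-0.17,-0.95,0,0,0,0],[-0.17,-0.95,0,0,0,0],[-0.17,-0.95,0,0,0,0],[-0.17,-0.95,0,0,0,0],[-0.17,-0.95,0,0,0,0],[-0.17,-0.95,0,0,0,0],[-0.17,-0.9,0,0,0,0],[-0.17,-0.6,0,0,0,0],[0,0,0,0,0,0]]
  ]
}}

```text
time_s: 16.15
eef_pos: [0.4802, -0.2981, 0.2659]
eef_rot: [0.004, -0.695, 0.719, -0.009]
ft_force: [0.3, -0.9, 0.7]
width: 0.999
```

Run:
```python
from h import *
need([.4724,-.3462,.034],-.034-np.pi/2)
crop("top",165,130,180,120,4,"t13.png")
crop("scene",160,70,200,180,4,"s13.png")
```

```text
16.15 [ 0.4802 -0.2981  0.2659] need(share) [-0.26, -1.604, -7.731] [0.0013, 0.0028, -0.0002] F [ 0.3 -0.9  0.7] w 0.999
```

View pics/t13.png

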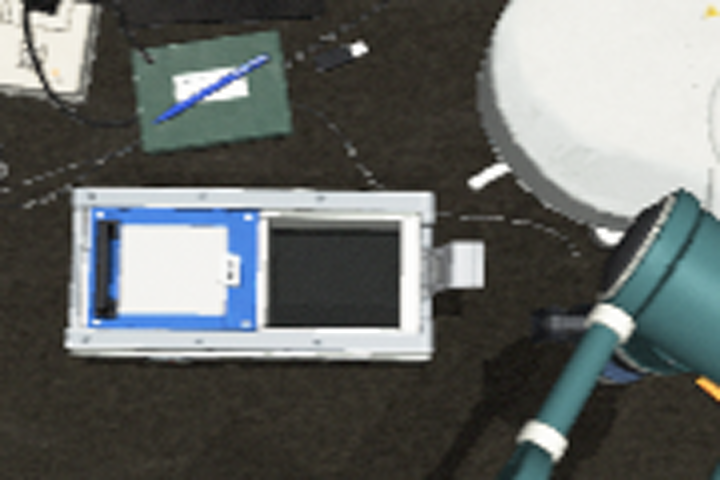

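View pics/s13.png

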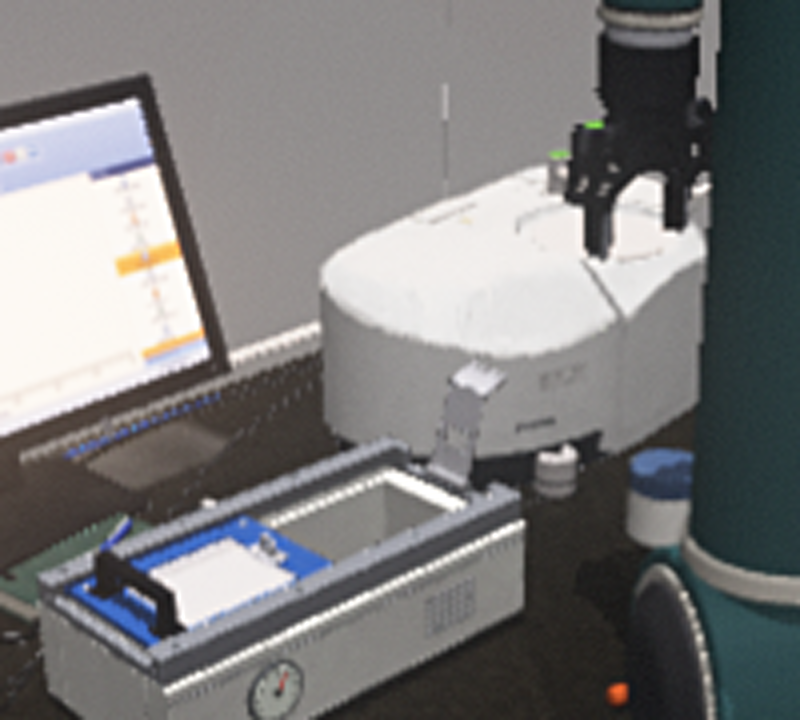

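Call:
{"fn": "drive_tool", "kwargs": {
  "targets": [
    [[-0.2,-0.9,-0.2,0.0013,0.0028,0],[-0.06,-0.6,-0.5,0,0,0],[0,0,-0.8,0,0,0],[0,0,-0.9,0,0,0],[0,0,-0.9,0,0,0],[0,0,-0.8,0,0,0],[0,0,-0.6,0,0,0],[0,0,0,0,0,0]]
  ]
}}

```text
time_s: 17.05
eef_pos: [0.4745, -0.3353, 0.1168]
eef_rot: [0.003, -0.698, 0.716, 0.0]
ft_force: [-0.8, 0.7, 0.5]
width: 1.001
```

Run:
```python
from h import *
need([.4724,-.3462,.034],-.034-np.pi/2)
a=np.linspace(0,2*np.pi,24)
pts=[[.4724+.031*np.cos(t),-.3462+.031*np.sin(t),z] for t in a for z in(0,.066)]
crop("scene",270,120,90,100,7,"s14.png",proj("scene",pts))
```

```text
17.05 [ 0.4745 -0.3353  0.1168] need(share) [-0.071, -0.364, -2.76] [-0.0008, 0.0006, -0.0012] F [-0.8  0.7  0.5] w 1.001
```

View pics/s14.png

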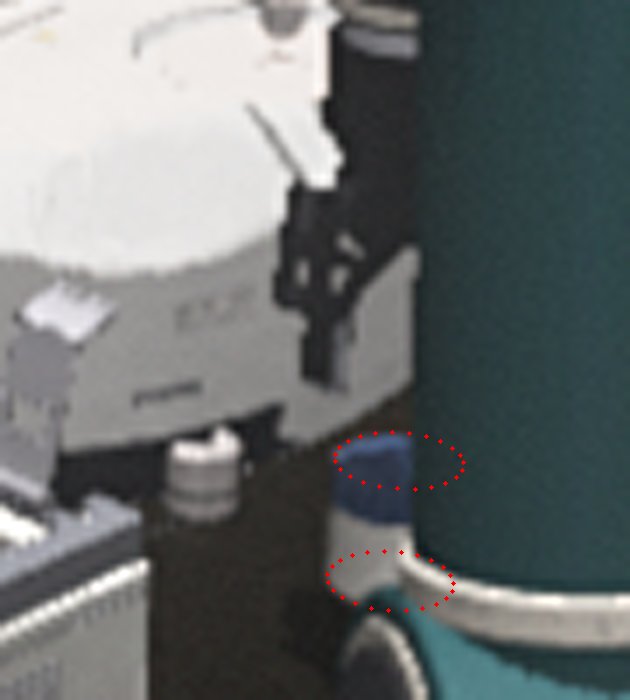

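Call:
{"fn": "drive_tool", "kwargs": {
  "targets": [
    [[-0.07,-0.37,0,-0.0008,0,-0.0012],[0,0,-0.4,0,0,0],[0,0,-0.6,0,0,0]]
  ]
}}

```text
time_s: 17.4
eef_pos: [0.4772, -0.3503, 0.0929]
eef_rot: [0.002, -0.695, 0.719, -0.008]
ft_force: [-0.4, -0.3, 0.7]
width: 1.0
```

Run:
```python
from h import *
need([.4724,-.3462,.034],-.034-np.pi/2)
```

```text
17.4 [ 0.4772 -0.3503  0.0929] need(share) [-0.16, 0.136, -1.962] [0.0014, 0.0023, -0.0001] F [-0.4 -0.3  0.7] w 1.0
```

Call:
{"fn": "drive_tool", "kwargs": {
  "targets": [
    [[-0.14,0.12,-0.1,0.0014,0.0023,0],[-0.03,0,-0.5,0,0,0],[-0.03,0,-0.5,0,0,0],[-0.03,0,-0.4,0,0,0],[0,0,-0.2,0,0,0]]
  ]
}}

```text
time_s: 17.9
eef_pos: [0.4703, -0.3474, 0.039]
eef_rot: [0.0, -0.695, 0.719, -0.0]
ft_force: [-0.3, -0.1, -0.8]
width: 0.999
```

Run:
```python
from h import *
need([.4724,-.3462,.034],-.034-np.pi/2)
```

```text
17.9 [ 0.4703 -0.3474  0.039 ] need(share) [0.07, 0.039, -0.168] [0.0001, 0.0001, 0.0001] F [-0.3 -0.1 -0.8] w 0.999
```

Call:
{"fn": "drive_tool", "kwargs": {
  "targets": [
    [[0.07,0.04,-0.15,0,0,0],[0,0,0,0,0,0],[0,0,0,0,0,0],[0,0,0,0,0,0],[0,0,0,0,0,0]]
  ],
  "fingers": 1,
  "newtons": 35
}}

```text
time_s: 18.4
eef_pos: [0.4722, -0.3456, 0.033]
eef_rot: [-0.0, -0.695, 0.719, 0.0]
ft_force: [-0.2, 0.0, -1.9]
width: 0.732
```

Run:
```python
from h import *
need([.4724,-.3462,.034],-.034-np.pi/2)
```

```text
18.4 [ 0.4722 -0.3456  0.033 ] need(share) [0.005, -0.02, 0.034] [-0.0001, -0.0001, 0.0001] F [-0.2  0.  -1.9] w 0.732
```

Call:
{"fn": "drive_tool", "kwargs": {
  "targets": [
    [[0,0,0.4,0,0,0],[0,0,0.9,0,0,0],[0,0,1,0,0,0],[0,0,1,0,0,0],[0,0,1,0,0,0],[0,0.2,1,0,0,0],[0.2,0.5,1,0,0,0],[0.25,0.9,0.8,0,0,0],[0.25,0.9,0.4,0,0,0],[0.25,0.9,0,0,0,0]]
  ]
}}

```text
time_s: 19.4
eef_pos: [0.4986, -0.2423, 0.2774]
eef_rot: [0.001, -0.693, 0.721, -0.004]
ft_force: [-0.4, -0.2, -2.0]
width: 0.733
```

Run:
```python
from h import *
need([.5511,-.0715,.25],-.034-np.pi/2)
```

```text
19.4 [ 0.4986 -0.2423  0.2774] need(share) [1.751, 5.694, -0.913] [0.0006, 0.001, 0.0011] F [-0.4 -0.2 -2. ] w 0.733
```

Call:
{"fn": "drive_tool", "kwargs": {
  "targets": [
    [[0.28,0.9,0,0.0006,0.001,0.0011],[0.28,0.9,0,0,0,0],[0.28,0.9,0,0,0,0],[0.28,0.9,0,0,0,0],[0.28,0.9,-0.1,0,0,0],[0.2,0.6,-0.3,0,0,0],[0,0.2,-0.3,0,0,0],[0,0,-0.1,0,0,0]]
  ]
}}

```text
time_s: 20.2
eef_pos: [0.5486, -0.074, 0.2659]
eef_rot: [0.004, -0.696, 0.718, -0.007]
ft_force: [-0.8, -1.2, -1.3]
width: 0.735
```

Run:
```python
from h import *
need([.5511,-.0715,.039],-.034-np.pi/2)
crop("top",185,130,140,100,5,"t15.png")
crop("scene",180,70,150,130,5,"s15.png")
```

```text
20.2 [ 0.5486 -0.074   0.2659] need(share) [0.083, 0.083, -7.564] [0.0007, 0.0026, -0.0006] F [-0.8 -1.2 -1.3] w 0.735
```

View pics/s15.png

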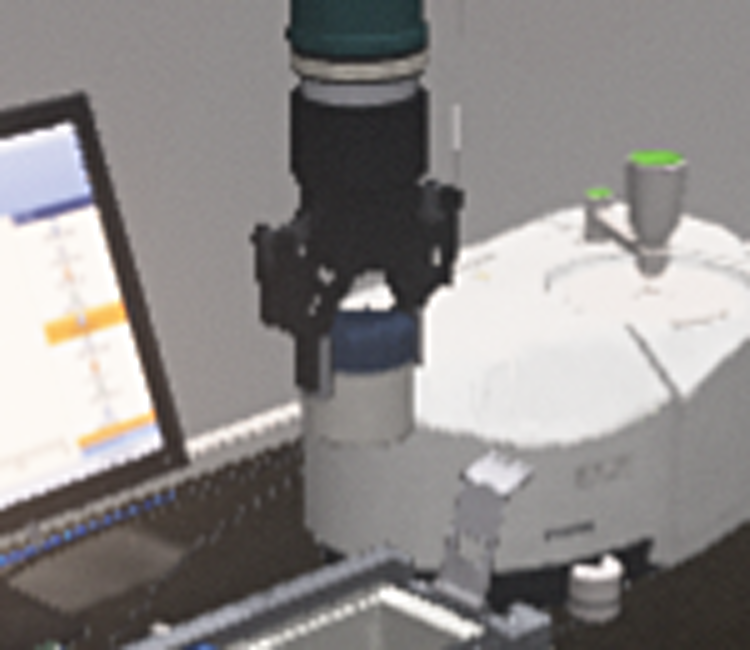

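Call:
{"fn": "drive_tool", "kwargs": {
  "targets": [
    [[0.08,0.08,-0.4,0.0007,0.0026,0],[0,0,-0.8,0,0,0],[0,0,-0.9,0,0,0],[0,0,-0.9,0,0,0],[0,0,-0.6,0,0,0],[0,0,-0.2,0,0,0]]
  ]
}}

```text
time_s: 20.9
eef_pos: [0.5522, -0.0787, 0.1491]
eef_rot: [0.0, -0.693, 0.721, -0.002]
ft_force: [-0.4, -0.7, -1.5]
width: 0.731
```

Run:
```python
from h import *
need([.5511,-.0715,.039],-.034-np.pi/2)
```

```text
20.9 [ 0.5522 -0.0787  0.1491] need(share) [-0.035, 0.242, -3.67] [0.0003, 0.0004, 0.0009] F [-0.4 -0.7 -1.5] w 0.731
```

Call:
{"fn": "drive_tool", "kwargs": {
  "targets": [
    [[-0.03,0.24,-0.3,0,0.0004,0.0009],[0,0,-0.7,0,0,0],[0,0,-0.7,0,0,0],[0,0,-0.6,0,0,0],[0,0,-0.4,0,0,0]]
  ]
}}

```text
time_s: 21.4
eef_pos: [0.5547, -0.0726, 0.0681]
eef_rot: [0.001, -0.694, 0.72, -0.003]
ft_force: [0.6, 0.1, -2.1]
width: 0.734
```

Run:
```python
from h import *
need([.5511,-.0715,.039],-.034-np.pi/2)
```

```text
21.4 [ 0.5547 -0.0726  0.0681] need(share) [-0.121, 0.036, -0.969] [0.0004, 0.001, 0.0004] F [ 0.6  0.1 -2.1] w 0.734
```

Call:
{"fn": "drive_tool", "kwargs": {
  "targets": [
    [[-0.12,0.03,-0.4,0,0.001,0],[0,0,-0.3,0,0,0],[0,0,-0.1,0,0,0],[0,0,0,0,0,0]]
  ]
}}

```text
time_s: 21.8
eef_pos: [0.5512, -0.0714, 0.0422]
eef_rot: [-0.001, -0.694, 0.72, -0.0]
ft_force: [0.1, 0.8, -1.2]
width: 0.731
```

Run:
```python
from h import *
need([.5511,-.0715,.039],-.034-np.pi/2)
```

```text
21.8 [ 0.5512 -0.0714  0.0422] need(share) [-0.004, -0.004, -0.107] [0.0004, -0.0002, 0.0004] F [ 0.1  0.8 -1.2] w 0.731
```

Call:
{"fn": "drive_tool", "kwargs": {
  "targets": [
    [[0,0,-0.07,0,0,0],[0,0,-0.04,0,0,0],[0,0,-0.03,0,0,0]]
  ]
}}

```text
time_s: 22.1
eef_pos: [0.5529, -0.0717, 0.0396]
eef_rot: [-0.0, -0.694, 0.72, -0.002]
ft_force: [0.1, -0.8, -1.1]
width: 0.734
```

Run:
```python
from h import *
need([.5511,-.0715,.039],-.034-np.pi/2)
```

```text
22.1 [ 0.5529 -0.0717  0.0396] need(share) [-0.06, 0.006, -0.019] [0.0004, 0.0004, 0.0004] F [ 0.1 -0.8 -1.1] w 0.734
```

Call:
{"fn": "drive_tool", "kwargs": {
  "targets": [
    [[-0.05,0,-0.04,0,0,0],[0,0,-0.04,0,0,0],[0,0,-0.03,0,0,0]]
  ]
}}

```text
time_s: 22.4
eef_pos: [0.5523, -0.0719, 0.0387]
eef_rot: [0.0, -0.694, 0.72, -0.002]
ft_force: [-3.1, 0.3, 5.0]
width: 0.735
```

Run:
```python
from h import *
need([.5511,-.0715,.039],-.034-np.pi/2)
```

```text
22.4 [ 0.5523 -0.0719  0.0387] need(share) [-0.041, 0.012, 0.011] [0.0005, 0.0006, 0.0004] F [-3.1  0.3  5. ] w 0.735
```

Call:
{"fn": "drive_tool", "kwargs": {
  "targets": [
    [[0,0,0,0,0,0],[0,0,0,0,0,0],[0,0,0,0,0,0]]
  ],
  "fingers": 0.1
}}

```text
time_s: 22.7
eef_pos: [0.5531, -0.072, 0.0396]
eef_rot: [0.001, -0.694, 0.72, -0.003]
ft_force: [-0.2, 0.0, -0.2]
width: 0.902
```

Call:
{"fn": "drive_tool", "kwargs": {
  "targets": [
    [[0,0,0.3,0,0,0],[0,0,0.6,0,0,0],[0,0,0.9,0,0,0],[0,0,1,0,0,0],[0,0,1,0,0,0],[0,0.3,1,0,0,0],[0,0.9,0.8,0,0,0],[0.04,0.9,0,0,0,0],[0.04,0.9,0,0,0,0],[0.04,0.9,0,0,0,0]]
  ]
}}

```text
time_s: 23.7
eef_pos: [0.556, 0.0457, 0.221]
eef_rot: [0.003, -0.692, 0.722, -0.005]
ft_force: [-0.3, -0.9, -0.7]
width: 0.897
```

Call:
{"fn": "drive_tool", "kwargs": {
  "targets": [
    [[0.04,0.9,0,0,0,0],[0.04,0.8,0,0,0,0],[0,0.4,0,0,0,0],[0,0,0,0,0,0]]
  ],
  "fingers": 0
}}

```text
time_s: 24.1
eef_pos: [0.5587, 0.114, 0.2245]
eef_rot: [0.005, -0.693, 0.721, -0.006]
ft_force: [0.9, -0.6, -0.2]
width: 0.998
```

Run:
```python
from h import *
need([.5568,.1426,.108],-.034-np.pi/2)
crop("top",165,150,130,90,6,"t16.png")
crop("scene",160,120,150,120,5,"s16.png")
```

```text
24.1 [0.5587 0.114  0.2245] need(share) [-0.063, 0.953, -3.882] [0.0004, 0.0025, 0.0009] F [ 0.9 -0.6 -0.2] w 0.998
```

View pics/t16.png

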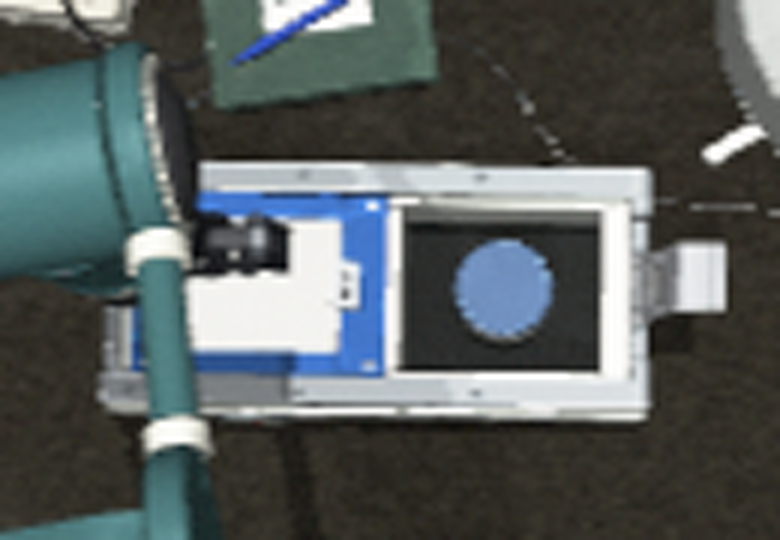

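View pics/s16.png

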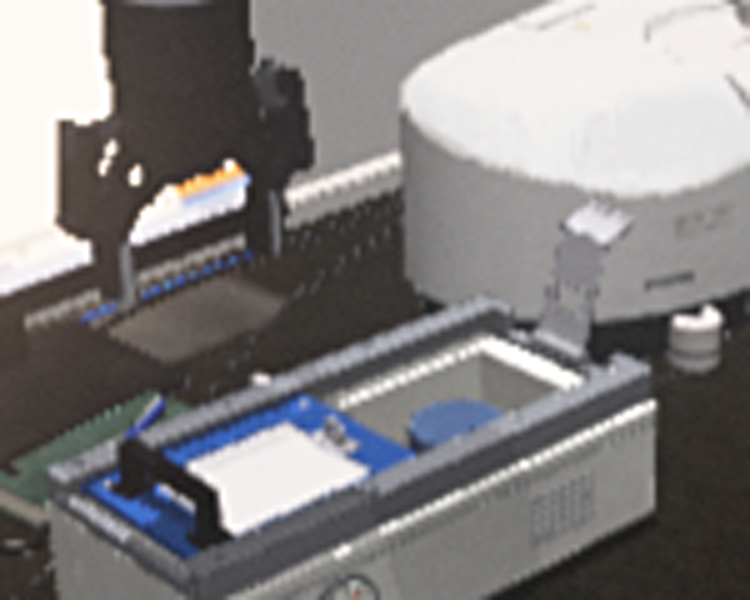

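Call:
{"fn": "drive_tool", "kwargs": {
  "targets": [
    [[-0.06,0.85,-0.2,0.0004,0.0025,0.0009],[0,0.05,-0.5,0,0,0],[0,0,-0.8,0,0,0],[0,0,-0.7,0,0,0],[0,0,-0.4,0,0,0]]
  ]
}}

```text
time_s: 24.7
eef_pos: [0.5589, 0.1335, 0.1457]
eef_rot: [0.001, -0.693, 0.721, -0.003]
ft_force: [-0.4, -0.2, -0.2]
width: 1.003
```

Run:
```python
from h import *
need([.5565,.1412,.1128],-.034-np.pi/2)
```

```text
24.7 [0.5589 0.1335 0.1457] need(share) [-0.081, 0.257, -1.095] [0.0005, 0.0008, 0.001] F [-0.4 -0.2 -0.2] w 1.003
```

Call:
{"fn": "drive_tool", "kwargs": {
  "targets": [
    [[-0.08,0.25,-0.1,0.0005,0.0008,0.001],[-0.03,0,-0.4,0,0,0],[0,0,-0.35,0,0,0],[0,0,-0.1,0,0,0]]
  ]
}}

```text
time_s: 25.1
eef_pos: [0.5547, 0.1389, 0.1138]
eef_rot: [-0.001, -0.694, 0.72, 0.0]
ft_force: [0.3, 0.8, 0.6]
width: 1.002
```

Run:
```python
from h import *
need([.5565,.1412,.1128],-.034-np.pi/2)
```

```text
25.1 [0.5547 0.1389 0.1138] need(share) [0.06, 0.078, -0.035] [0.0002, -0.0004, 0.0003] F [0.3 0.8 0.6] w 1.002
```

Call:
{"fn": "drive_tool", "kwargs": {
  "targets": [
    [[0.06,0.08,-0.03,0,-0.0004,0],[0.02,0,0,0,0,0],[0.02,0,0,0,0,0],[0,0,0,0,0,0],[0,0,0,0,0,0],[0,0,0,0,0,0],[0,0,0,0,0,0],[0,0,0,0,0,0]]
  ],
  "fingers": 1,
  "newtons": 90
}}

```text
time_s: 25.9
eef_pos: [0.5595, 0.142, 0.1146]
eef_rot: [0.001, -0.694, 0.72, -0.001]
ft_force: [-0.2, 0.4, 0.3]
width: 0.12
```

Run:
```python
from h import *
need([.5565,.1412,.1128],-.034-np.pi/2)
print(arm.sense()["ft_torque"])
```

```text
25.9 [0.5595 0.142  0.1146] need(share) [-0.101, -0.027, -0.06] [0.0001, 0.0006, 0.0003] F [-0.2  0.4  0.3] w 0.12
[-0.02801999 -0.00651135  0.02025312]
```

Call:
{"fn": "drive_tool", "kwargs": {
  "targets": [
    [[0,0,0.14,0,0,0],[0,0,0.02,0,0,0]]
  ]
}}

```text
time_s: 26.1
eef_pos: [0.5585, 0.1419, 0.1186]
eef_rot: [0.0, -0.694, 0.72, -0.001]
ft_force: [0.7, -0.3, -2.8]
width: 0.116
```

Run:
```python
from h import *
need([.5543,-.0098,.1188],-.034-np.pi/2)
print(arm.sense()["ft_torque"])
```

```text
26.1 [0.5585 0.1419 0.1186] need(share) [-0.141, -5.057, 0.007] [0.0001, 0.0002, 0.0003] F [ 0.7 -0.3 -2.8] w 0.116
[ 0.23928721 -0.04818242  0.02198065]
```

Call:
{"fn": "drive_tool", "kwargs": {
  "targets": [
    [[-0.01,-0.4,0,0,0,0.0003],[-0.01,-0.6,0,0,0,0],[-0.02,-0.6,0,0,0,0],[-0.02,-0.6,0,0,0,0],[-0.02,-0.6,0,0,0,0]]
  ]
}}

```text
time_s: 26.6
eef_pos: [0.5545, 0.0546, 0.1171]
eef_rot: [-0.0, -0.697, 0.717, -0.0]
ft_force: [2.0, -0.3, -3.9]
width: 0.121
```

Run:
```python
from h import *
need([.5543,-.0098,.1188],-.034-np.pi/2)
```

```text
26.6 [0.5545 0.0546 0.1171] need(share) [-0.007, -2.147, 0.055] [0.0001, -0.0001, -0.0007] F [ 2.  -0.3 -3.9] w 0.121
```

Call:
{"fn": "drive_tool", "kwargs": {
  "targets": [
    [[0.04,-0.5,0.05,0,0,-0.0007],[0,-0.6,0.01,0,0,0],[0,-0.5,0.01,0,0,0],[0,-0.2,0,0,0,0]]
  ]
}}

```text
time_s: 27.0
eef_pos: [0.5542, -0.0056, 0.1186]
eef_rot: [-0.002, -0.694, 0.72, 0.0]
ft_force: [0.9, 0.8, -2.9]
width: 0.117
```

Run:
```python
from h import *
need([.5543,-.0098,.1188],-.034-np.pi/2)
```

```text
27.0 [ 0.5542 -0.0056  0.1186] need(share) [0.003, -0.139, 0.007] [0.0003, -0.0005, 0.0004] F [ 0.9  0.8 -2.9] w 0.117
```

Call:
{"fn": "drive_tool", "kwargs": {
  "targets": [
    [[0,-0.13,0,0.0003,-0.0005,0.0004],[0,-0.01,0,0,0,0]]
  ]
}}

```text
time_s: 27.2
eef_pos: [0.5546, -0.0102, 0.1187]
eef_rot: [0.001, -0.694, 0.72, 0.0]
ft_force: [0.5, 3.8, -1.7]
width: 0.118
```

Run:
```python
from h import *
need([.5543,-.0098,.1188],-.034-np.pi/2)
crop("top",175,150,110,90,7,"t17.png")
```

```text
27.2 [ 0.5546 -0.0102  0.1187] need(share) [-0.01, 0.013, 0.002] [-0.0004, 0.0002, 0.0004] F [ 0.5  3.8 -1.7] w 0.118
```

View pics/t17.png

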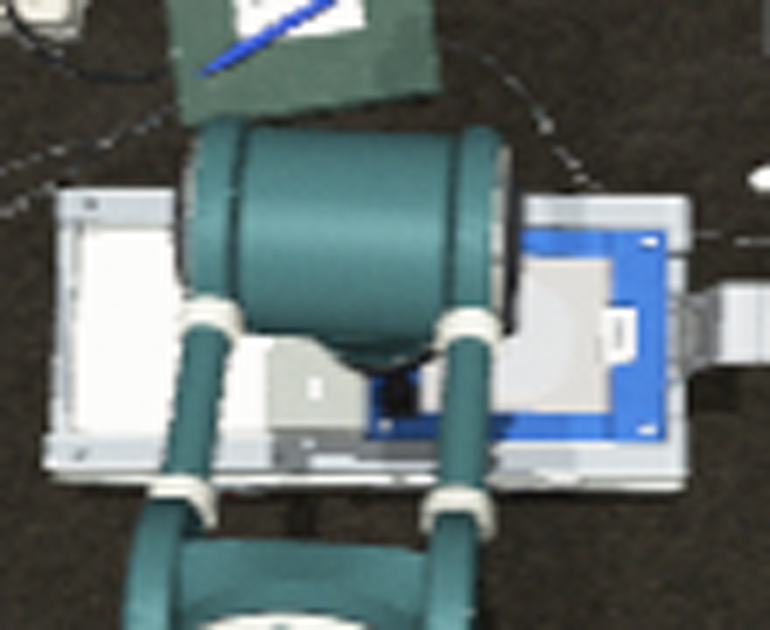

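Call:
{"fn": "drive_tool", "kwargs": {
  "targets": [
    [[0,0,-0.1,0,0,0],[0,0,-0.1,0,0,0],[0,0,-0.1,0,0,0]]
  ]
}}

```text
time_s: 27.55
eef_pos: [0.5545, -0.0094, 0.1095]
eef_rot: [0.001, -0.695, 0.719, 0.0]
ft_force: [-6.2, 0.9, 33.4]
width: 0.119
```

Run:
```python
from h import *
need([.5543,-.0098,.1096],-.034-np.pi/2)
print(arm.sense()["ft_torque"])
```

```text
27.55 [ 0.5545 -0.0094  0.1095] need(share) [-0.007, -0.014, 0.003] [-0.0001, 0.0001, -0.0001] F [-6.2  0.9 33.4] w 0.119
[-0.11177391  0.79603894  0.00414896]
```

Call:
{"fn": "drive_tool", "kwargs": {
  "targets": [
    [[0,0,0.01,0,0,0],[0,0,0,0,0,0],[0,0,0,0,0,0],[0,0,0,0,0,0]]
  ],
  "fingers": 0
}}

```text
time_s: 27.95
eef_pos: [0.5558, -0.0091, 0.1109]
eef_rot: [0.001, -0.696, 0.718, -0.001]
ft_force: [-0.3, 0.7, -0.3]
width: 0.795
```

Call:
{"fn": "drive_tool", "kwargs": {
  "targets": [
    [[0,0,0.6,0,0,0],[0,0,0.9,0,0,0],[0,0,1,0,0,0],[0,0,1,0,0,0],[0,0,0.8,0,0,0],[0,0,0,0,0,0]]
  ]
}}

```text
time_s: 28.55
eef_pos: [0.5539, -0.0094, 0.2439]
eef_rot: [0.0, -0.696, 0.718, -0.001]
ft_force: [0.7, -0.7, 0.9]
width: 1.0
```

Run:
```python
from h import *
need([.5458,-.203,.24],-.034)
crop("scene",160,120,150,120,5,"s18.png")
```

```text
28.55 [ 0.5539 -0.0094  0.2439] need(share) [-0.271, -6.454, -0.131] [-0.0, 0.0002, 0.2496] F [ 0.7 -0.7  0.9] w 1.0
```

View pics/s18.png

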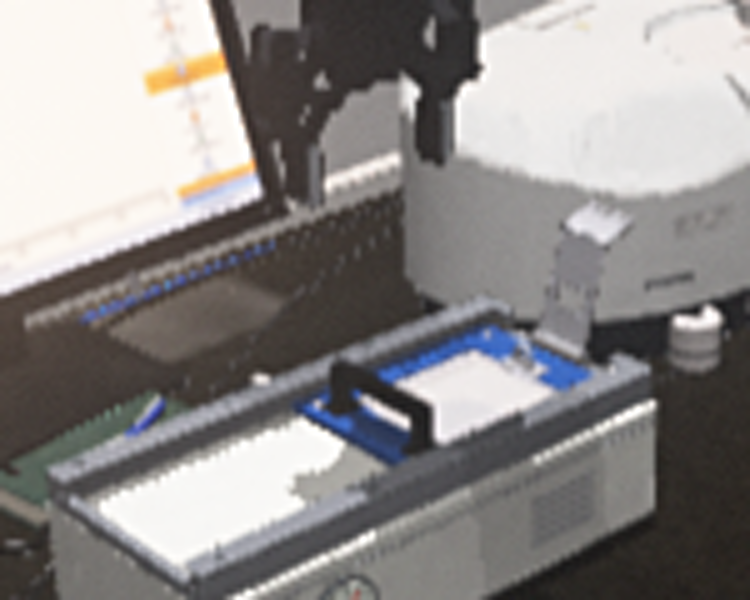

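Call:
{"fn": "drive_tool", "kwargs": {
  "targets": [
    [[0,-0.3,0,0,0,0.0235],[-0.02,-0.7,0,0,0,0.0235],[-0.04,-0.7,0,0,0,0.0235],[-0.04,-0.7,0,0,0,0.0235],[-0.04,-0.7,0,0,0,0.0235],[-0.04,-0.7,0,0,0,0.0235],[-0.04,-0.7,0,0,0,0.0235],[-0.04,-0.7,0,0,0,0.0235],[-0.02,-0.6,0,0,0,0.0235],[0,-0.3,0,0,0,0.0235]]
  ]
}}

```text
time_s: 29.6
eef_pos: [0.5343, -0.1954, 0.2218]
eef_rot: [0.005, 0.999, -0.05, -0.011]
ft_force: [-0.2, -0.4, -0.1]
width: 0.997
```

Call:
{"fn": "drive_tool", "kwargs": {
  "targets": [
    [[0,0,0,0,0,0.0146],[0,0,0,0,0,0],[0,0,0,0,0,0]]
  ]
}}

```text
time_s: 29.9
eef_pos: [0.531, -0.1962, 0.2154]
eef_rot: [0.004, 1.0, -0.004, -0.015]
ft_force: [0.9, -0.3, 0.1]
width: 0.994
```

Run:
```python
from h import *
need([.5458,-.2035,.172],-.034)
```

```text
29.9 [ 0.531  -0.1962  0.2154] need(share) [0.492, -0.243, -1.448] [0.0012, -0.0049, -0.0042] F [ 0.9 -0.3  0.1] w 0.994
```

Call:
{"fn": "drive_tool", "kwargs": {
  "targets": [
    [[0.49,-0.24,0,0.0012,-0.0049,-0.0042],[0,0,-0.2,0,0,0],[0,0,0,0,0,0]]
  ]
}}

```text
time_s: 30.2
eef_pos: [0.5465, -0.2031, 0.2072]
eef_rot: [-0.001, 1.0, -0.019, 0.0]
ft_force: [0.3, -0.1, -0.5]
width: 0.999
```

Run:
```python
from h import *
need([.5458,-.2035,.172],-.034)
```

```text
30.2 [ 0.5465 -0.2031  0.2072] need(share) [-0.024, -0.013, -1.174] [-0.0003, 0.0001, 0.0008] F [ 0.3 -0.1 -0.5] w 0.999
```

Call:
{"fn": "drive_tool", "kwargs": {
  "targets": [
    [[0,0,-0.5,0,0,0],[0,0,-0.5,0,0,0],[0,0,-0.15,0,0,0],[0,0,0,0,0,0]]
  ]
}}

```text
time_s: 30.6
eef_pos: [0.5459, -0.2025, 0.1687]
eef_rot: [-0.001, 1.0, -0.02, -0.0]
ft_force: [0.5, -0.2, 0.4]
width: 0.999
```

Call:
{"fn": "drive_tool", "kwargs": {
  "targets": [
    [[0,0,0,0,0,0],[0,0,0,0,0,0],[0,0,0,0,0,0],[0,0,0,0,0,0],[0,0,0,0,0,0],[0,0,0,0,0,0]]
  ],
  "fingers": 1,
  "newtons": 25
}}

```text
time_s: 31.2
eef_pos: [0.5458, -0.2022, 0.169]
eef_rot: [-0.001, 1.0, -0.02, -0.0]
ft_force: [0.0, -0.2, -1.8]
width: 0.457
```

Run:
```python
from h import *
need([.5458,-.2035,.172],-.034)
crop("scene",190,80,140,120,5,"s19.png")
```

```text
31.2 [ 0.5458 -0.2022  0.169 ] need(share) [-0.001, -0.043, 0.099] [-0.0004, -0.0001, 0.0008] F [ 0.  -0.2 -1.8] w 0.457
```

View pics/s19.png

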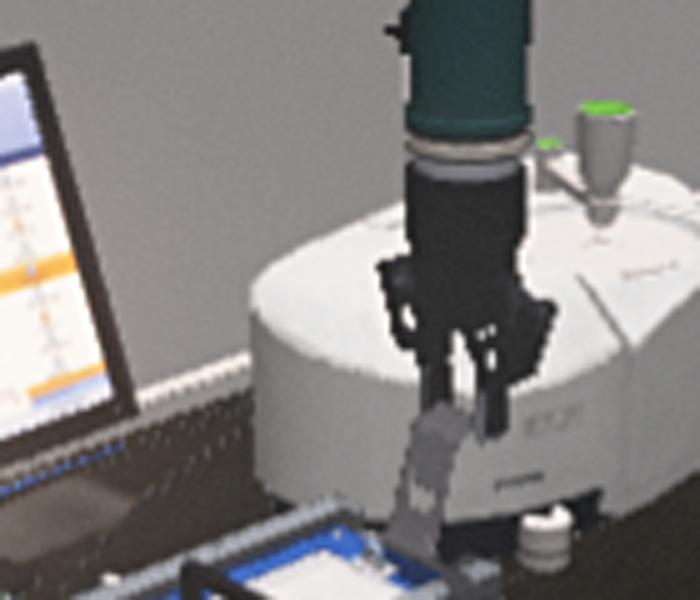

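Run:
```python
import numpy as np
a=np.linspace(2.09,.17,17); r=np.linspace(.0898,.087,17)[:,None]; p=r*np.c_[np.cos(a),np.sin(a)]/.03
print(np.diff(p,axis=0).round(2).tolist()); print((p*.03+[-.1577,.091]).round(4).tolist())
```

```text
[[0.32, 0.15], [0.34, 0.11], [0.35, 0.07], [0.36, 0.03], [0.36, -0.01], [0.35, -0.06], [0.34, -0.1], [0.33, -0.14], [0.31, -0.17], [0.28, -0.21], [0.26, -0.24], [0.22, -0.27], [0.19, -0.29], [0.15, -0.31], [0.11, -0.33], [0.07, -0.34]]
[[-0.2023, 0.169], [-0.1925, 0.1736], [-0.1824, 0.177], [-0.1719, 0.1791], [-0.1612, 0.18], [-0.1505, 0.1796], [-0.14, 0.178], [-0.1298, 0.1751], [-0.12, 0.171], [-0.1108, 0.1657], [-0.1023, 0.1594], [-0.0946, 0.1522], [-0.0879, 0.1441], [-0.0822, 0.1352], [-0.0776, 0.1258], [-0.0742, 0.1159], [-0.072, 0.1057]]
```

Call:
{"fn": "drive_tool", "kwargs": {
  "targets": [
    [[0.01,0.32,0.15,0,0,0],[0.01,0.34,0.11,0,0,0],[0.01,0.35,0.07,0,0,0],[0.01,0.36,0.03,0,0,0],[0.01,0.36,-0.01,0,0,0],[0.01,0.35,-0.06,0,0,0]]
  ]
}}

```text
time_s: 31.85
eef_pos: [0.5482, -0.1371, 0.1788]
eef_rot: [0.001, 1.0, -0.02, 0.001]
ft_force: [1.1, -3.0, -3.3]
width: 0.452
```

Run:
```python
from h import *
s=arm.sense();p=s["eef_pos"];print(p,s["ft_force"].round(1),s["width"]);v=p-[0,-.1577,.091];print(np.hypot(v[1],v[2]),np.arctan2(v[2],v[1]))
need([.5480,-.14,.178],-.034)
```

```text
[ 0.54823619 -0.13714378  0.17877315] [ 1.1 -3.  -3.3] 0.4522771434035824
0.09014812652804076 1.3407453060041814
31.85 [ 0.5482 -0.1371  0.1788] need(share) [-0.008, -0.095, -0.026] [0.0003, 0.0002, 0.0008] F [ 1.1 -3.  -3.3] w 0.452
```

Call:
{"fn": "drive_tool", "kwargs": {
  "targets": [
    [[0.01,0.29,-0.14,0,0,0],[0.01,0.3,-0.17,0,0,0],[0.01,0.28,-0.2,0,0,0],[0.01,0.26,-0.24,0,0,0],[0.01,0.22,-0.26,0,0,0]]
  ]
}}

```text
time_s: 32.35
eef_pos: [0.5501, -0.0902, 0.1509]
eef_rot: [-0.0, 1.0, -0.019, 0.001]
ft_force: [-2.2, 0.9, 3.1]
width: 0.45
```

Run:
```python
from h import *
s=arm.sense();p=s["eef_pos"];print(p,s["ft_force"].round(1),s["width"]);v=p-[0,-.1577,.091];print(np.hypot(v[1],v[2]),np.arctan2(v[2],v[1]))
crop("scene",190,100,140,120,5,"s20.png")
```

```text
[ 0.55006233 -0.09018562  0.1508562 ] [-2.2  0.9  3.1] 0.45039524499867645
0.0902272476034349 0.7253452749641293
```

View pics/s20.png

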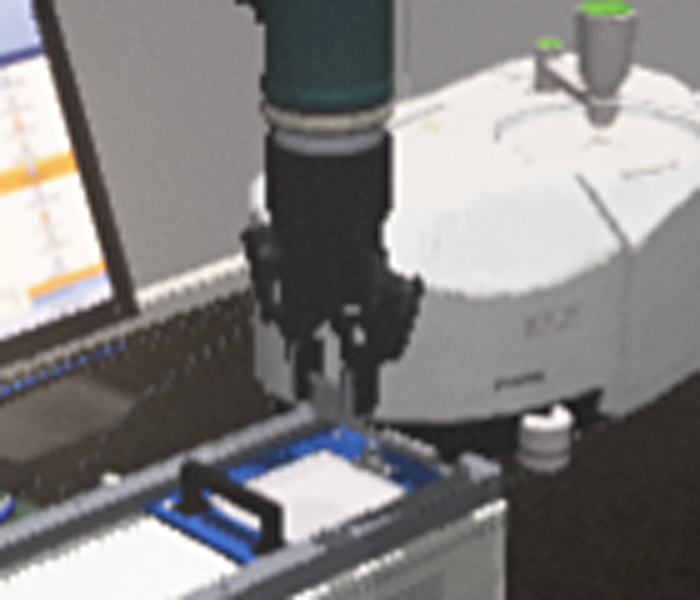

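Call:
{"fn": "drive_tool", "kwargs": {
  "targets": [
    [[0.01,0.18,-0.27,0,0,0],[0,0.15,-0.29,0,0,0],[0,0.12,-0.31,0,0,0],[0,0.09,-0.3,0,0,0],[0,0.05,-0.25,0,0,0]]
  ]
}}

```text
time_s: 32.9
eef_pos: [0.5511, -0.068, 0.105]
eef_rot: [-0.003, 1.0, -0.019, 0.002]
ft_force: [-6.9, 1.7, 31.6]
width: 0.453
```

Run:
```python
from h import *
s=arm.sense();p=s["eef_pos"];print(p,s["ft_force"].round(1),s["width"]);v=p-[0,-.1577,.091];print(np.hypot(v[1],v[2]),np.arctan2(v[2],v[1]))
crop("scene",190,120,140,120,5,"s21.png")
```

```text
[ 0.55109391 -0.06798254  0.10502569] [-6.9  1.7 31.6] 0.4533913486781848
0.09080717473807823 0.15507654015153774
```

View pics/s21.png

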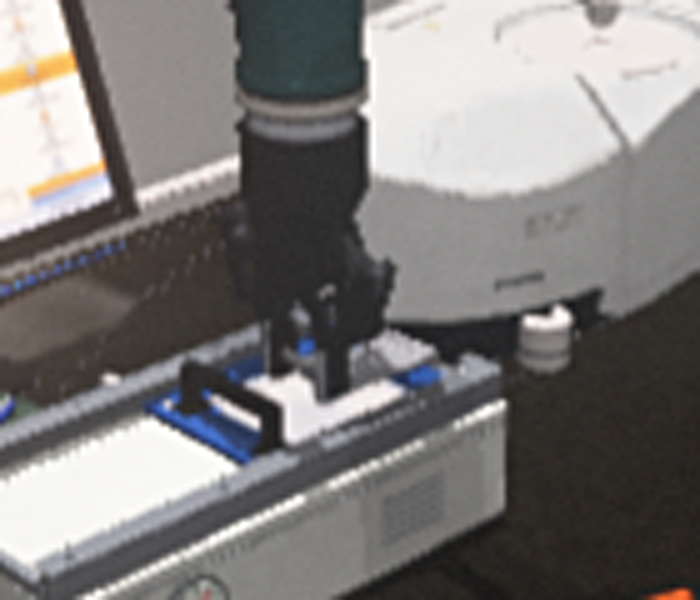

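Call:
{"fn": "drive_tool", "kwargs": {
  "targets": [
    [[0,0,0.03,0,0,0],[0,0,0,0,0,0],[0,0,0,0,0,0]]
  ],
  "fingers": 0
}}

```text
time_s: 33.25
eef_pos: [0.5508, -0.0691, 0.104]
eef_rot: [-0.002, 1.0, -0.019, 0.001]
ft_force: [0.2, 0.4, -0.1]
width: 0.936
```

Call:
{"fn": "drive_tool", "kwargs": {
  "targets": [
    [[0,0,0.5,0,0,0],[0,0,0.8,0,0,0],[0,0,0.7,0,0,0],[0,0,0,0,0,0]]
  ]
}}

```text
time_s: 33.65
eef_pos: [0.5494, -0.07, 0.1658]
eef_rot: [-0.002, 1.0, -0.019, -0.0]
ft_force: [1.0, 0.2, -0.5]
width: 0.997
```

Run:
```python
from h import *
need([.5495,-.1,.15],-.034)
crop("scene",220,150,90,70,8,"s22.png")
```

```text
33.65 [ 0.5494 -0.07    0.1658] need(share) [0.004, -1.0, -0.527] [-0.0005, -0.0001, 0.0008] F [ 1.   0.2 -0.5] w 0.997
```

View pics/s22.png

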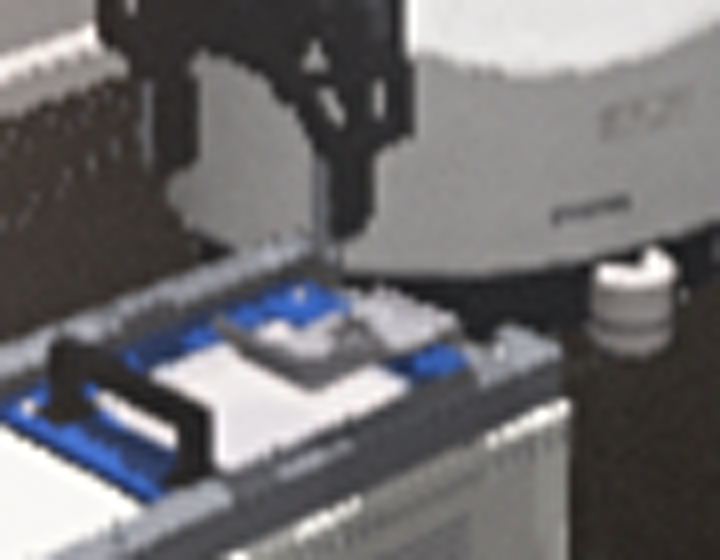

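Call:
{"fn": "drive_tool", "kwargs": {
  "targets": [
    [[0,-0.5,-0.1,0,0,0],[0,-0.5,0,0,0,0],[0,0,-0.1,0,0,0],[0,0,-0.2,0,0,0],[0,0,-0.3,0,0,0],[0,0,-0.3,0,0,0],[0,0,0,0,0,0]]
  ],
  "fingers": 1
}}

```text
time_s: 34.4
eef_pos: [0.5446, -0.1028, 0.1262]
eef_rot: [-0.002, 1.0, -0.02, -0.006]
ft_force: [0.2, 0.2, -0.2]
width: -0.002
```

Run:
```python
from h import *
need([.5498,-.1005,.108],-.034)
crop("scene",220,140,90,70,8,"s23.png")
```

```text
34.4 [ 0.5446 -0.1028  0.1262] need(share) [0.172, 0.077, -0.607] [-0.0008, -0.0018, 0.001] F [ 0.2  0.2 -0.2] w -0.002
```

View pics/s23.png

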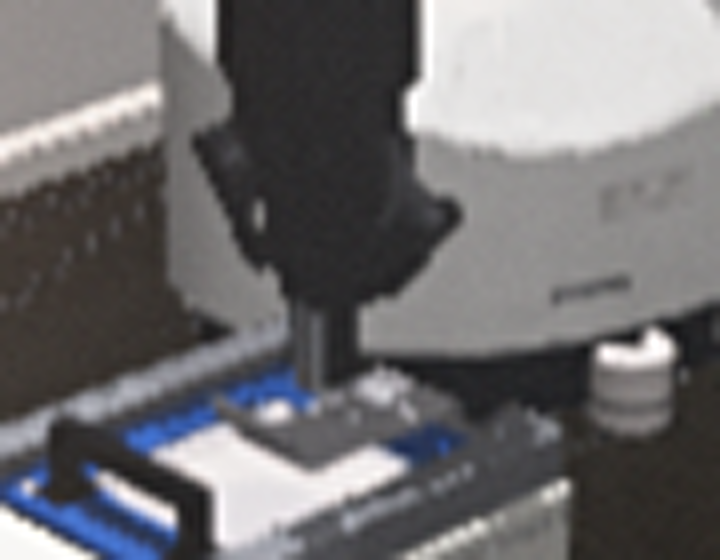

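Call:
{"fn": "drive_tool", "kwargs": {
  "targets": [
    [[0.17,0.08,-0.1,-0.0008,-0.0018,0.001],[0,0,-0.2,0,0,0],[0,0,-0.2,0,0,0],[0,0,-0.1,0,0,0]]
  ]
}}

```text
time_s: 34.85
eef_pos: [0.5517, -0.0995, 0.1085]
eef_rot: [0.0, 1.0, -0.016, 0.002]
ft_force: [-0.2, -0.0, -0.3]
width: -0.001
```

Run:
```python
from h import *
need([.5498,-.1005,.105],-.034)
```

```text
34.85 [ 0.5517 -0.0995  0.1085] need(share) [-0.063, -0.032, -0.117] [0.0001, 0.0006, -0.0003] F [-0.2 -0.  -0.3] w -0.001
```

Call:
{"fn": "drive_tool", "kwargs": {
  "targets": [
    [[-0.03,-0.03,-0.07,0,0,0],[0,0,-0.06,0,0,0],[0,0,-0.04,0,0,0]]
  ]
}}

```text
time_s: 35.15
eef_pos: [0.5507, -0.1004, 0.1054]
eef_rot: [0.0, 1.0, -0.016, 0.002]
ft_force: [-4.5, 1.1, 8.1]
width: 0.001
```

Run:
```python
from h import *
need([.5498,-.1005,.105],-.034)
```

```text
35.15 [ 0.5507 -0.1004  0.1054] need(share) [-0.03, -0.002, -0.014] [0.0001, 0.0005, -0.0003] F [-4.5  1.1  8.1] w 0.001
```

Call:
{"fn": "drive_tool", "kwargs": {
  "targets": [
    [[0,0,-0.05,0,0,0],[0,0,0.3,0,0,0],[0,0,0.7,0,0,0],[0,0,1,0,0,0],[0,0,1,0,0,0],[0,-0.2,1,0,0,0],[-0.5,-0.8,0.5,0,0,0],[-0.5,-0.9,0,0,0,0],[-0.5,-0.9,0,0,0,0],[-0.5,-0.9,0,0,0,0]]
  ]
}}

```text
time_s: 36.15
eef_pos: [0.4908, -0.2128, 0.2519]
eef_rot: [0.002, 1.0, -0.013, 0.006]
ft_force: [0.0, -0.4, -0.5]
width: -0.0
```

Call:
{"fn": "drive_tool", "kwargs": {
  "targets": [
    [[-0.4,-0.9,0,0,0,0],[-0.4,-0.9,0,0,0,0],[-0.3,-0.9,0,0,0,0],[-0.2,-0.8,0,0,0,0],[0,-0.5,0,0,0,0],[0,0,0,0,0,0]]
  ]
}}

```text
time_s: 36.75
eef_pos: [0.4484, -0.3414, 0.2564]
eef_rot: [0.004, 1.0, -0.015, 0.009]
ft_force: [0.3, 1.1, 0.5]
width: -0.001
```

Run:
```python
from h import *
print(arm.sense()["eef_pos"],arm.sense()["time_s"])
crop("scene",160,150,140,100,5,"s24.png")
crop("top",100,120,260,150,3,"t24.png")
crop("top",175,165,110,65,7,"t25.png")
```

```text
[ 0.44844669 -0.34142823  0.25644717] 36.75
```

View pics/s24.png

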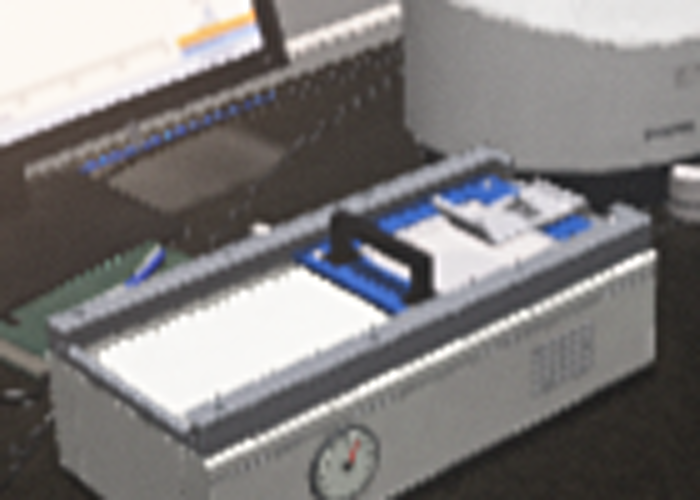

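View pics/t24.png

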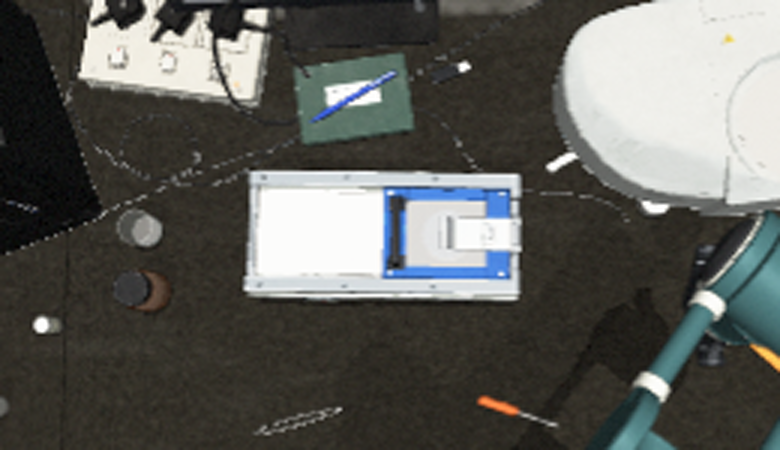

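View pics/t25.png

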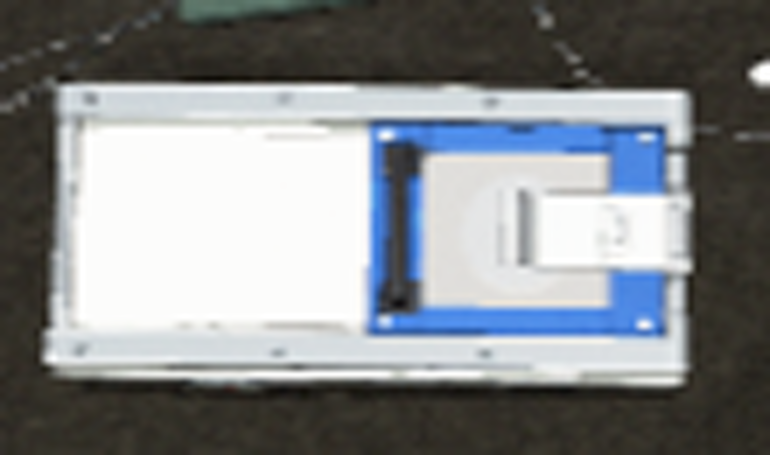

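```bash
python3 -c "
from workcell import job
print(job.finish_job())"
```

```text
the job is handed in; nothing more can be done
None
```

The jar is in the dry box, the hatch is seated and the hasp is flat over the staple again. I handed the job in at about 37 s with the arm clear of everything.

**What I did**
1. I gripped the hasp by its lip and swung it back to about 1.9 rad.
2. I lifted the hatch about 9 mm by its handle and slid it about 150 mm along the channels to the parked position.
3. I set the jar upright in the middle of the well, lowering it until the force reading showed floor contact before letting go.
4. I slid the hatch back and lowered it onto its seat, then swung the hasp down and pressed it flat.

**Last checks**
- **Hatch:** in the top view its edges and handle match the first picture to within about a pixel, and it bottomed out at the seated height.
- **Hasp:** the closed fingertips met the strap at z 0.097 m with about 8 N, which is where a flat hasp should be.
- **Jar:** it was upright and near the middle of the well in both cameras before I closed the hatch. It still shows faintly through the pane.
- **Other things:** the bottle, beaker and logbook look unmoved in the last pictures. The die and orange look-alike were mostly hidden behind the arm there, but nothing touched them.

No check failed. The fingers briefly met 31 to 33 N of upward force when the hatch and then the hasp bottomed out, well under the 120 N wrist limit.

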